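# Change over the board test jig and latch its probe heads

### The arm

A 6-joint arm with a two-finger parallel gripper is mounted at the origin on the work surface. World frame = base frame: x ahead of the robot, y to its left, z up, the work surface at z = 0. Lengths are in m, angles in degrees, forces in N, time in s.
With the tool pointing down it reaches from about 0.35 to 0.875 m from the base axis. Payload 4.2 kg.
Tool frame: the origin (TCP) lies midway between the tips of the shut fingers; the grasp point (between the pads) lies 19 mm behind it; z points along the fingers, y is the direction in which the jaws open and shut (so a half turn about z gives the same grasp; the last joint's range is limited). The gripper opens to 87 mm and grips with 3 to 60 N. Pads are 19 mm wide; open, the fingers measure 117 mm over their backs; the gripper's body (75 mm by 190 mm) begins 51 mm behind the grasp point.
Start: joints at [90.791, 22.042, 0.453, 0, -68.411, -14.817], TCP at [0.151, 0.606, 0.223] pointing down, gripper open.
Joint ranges: [-179.83, 179.83], [-69.29, 118.12], [-61.27, 80.66], [-181.25, 117.63], [-171.15, -9.14], [-177.46, 177.46]. Speed limits (degrees/s): [159.86, 159.86, 180, 180, 180, 180].

### API

Orientations are given as a 3x3 rotation matrix whose columns are the frame's x, y, z axes.
In Python, from station import r gives the robot as it stands.
- The arm moves only by the tool servo_tool, never from a script. Its arguments are lists of equal length, an entry for each row: "slide": the shift along the world's x, y, z in units of 60 mm (1.0 is 60 mm), a list of three; "twist": the turn, a rotation vector about the world's x, y, z in units of 6 degrees (1.0 is 6 degrees), a list of three; "gripper": the closure, from 0 (fully open) to 1 (shut). In form: {"slide": [[x, y, z], ...], "twist": [[wx, wy, wz], ...], "gripper": [gripper, ...]}. A call has 1 to 12 rows; each row shifts and turns the commanded pose from where the row before left it; what a row does not reach is not made up. A row lasts 1/8 s, in which the tool goes at most 62.5 mm and 10.7 degrees, less where a joint would pass 70% of its speed; a pose out of reach is approached as far as the arm can. A call is refused whole if a number of a shift passes 1 or a number of a turn 1, either way. A call with a gripper value outside its range is refused whole. The fingers move at their own pace and stop on an object; the grip force is fixed at half the most. Time passes only in rows, so rows that do not move let the fingers close. It gives the time, the measured TCP pose, the force and the opening at its end, in the units of the state.
- r.sense(): the state, without advancing time (a new reading comes with each control period).
- r.capture(name): name is "scene" or "top" or "wrist"; returns a dict with "image" (400x640x3 uint8, blue, green, red), "intrinsics" (3x3 intrinsics, pixels), "k1" (the pictures are not rectified: a ray, as slopes to the right and down, at radius r is drawn at 1 + k1 r^2 times it, then the intrinsics apply), "R" (3x3) and "t" (3): a world point X has camera coordinates R X + t. Camera axes: x right, y down, z forward; pixel columns grow to the right and rows downward; lengths in m; the calibration is good to about 2 mm. A picture is of the moment at which its call begins. There is no depth.
- r.finish_job(): hands the job in, once; it reports no verdict.
The state is a dict: "time_s": time; "joints": joint angles; "joint_velocities": joint speeds; "effort": joint torques, N m; "tcp_pos": TCP position; "ee_rot": TCP orientation; "wrist_force": force on the tool from outside, world axes, zero at the start; "moment": the same for the moment, N m; "gripper_width": opening from 0.0 (shut) to 1.0 (fully open).
Only numpy, scipy, OpenCV 4.12 (cv2) and the standard library are available. Lean on these libraries where they do the work, as an engineer would, in place of code of your own. Each camera call takes 0.05 s, during which the arm holds its last target.

### The job

Change over the test jig: lift the finished board off its pins and lay it flat on the black mat, wholly on it, then bring the new board and slide it about on the bed until its holes drop over the locating pins. Fit every probe head there is into the bay of its own size, working from left to right: push each down until the two spring bolts snap over its foot and give it a firm upward tug to make sure that it is latched (push it home again if it lifts free) before going on to the next. Last, press the start plunger down to its stop and let it come up; leave the other things on the bench alone.

Things in the scene. Friction and masses are not known exactly. Their poses are not given: they have to be found in the camera images.
- new_board: The board to be tested, flat on the bench left of the jig at first. Green, 75 (its x) x 220 (y) x 6 mm, 0.25 kg. 8 mm locating holes at (-28, +98) and (+10, -98) mm: fits only one way, its x, y along the nest's. Grip it by the finned heat sink at its centre: 24 mm along x, 50 along y, from 6 to 40 mm above the underside. Origin: centre of the underside.
- old_board: The finished board, same shape and size as the new one; at first home on the jig's pins.
- mat: Black rubber mat lying on the bench to the left of the jig, 130 (x) x 270 (y) x 2 mm, empty; the finished board goes on it, long side along long side. Origin: centre of its underside.
- nest (a point): Where a board's origin lies when home: on the jig's bed (170 x 310 mm, top 22 mm above the bench). Jig axes: x away from the robot (to the bays), y left along the jig. Two steel pins, 6 mm wide, 10 mm high, round-tipped, stand at (-28, +98) and (+10, -98) mm from it.
- head_a: The smallest probe head (may be absent): grey upright block 24 (x) x 21 (y) mm, 62 mm tall, on a black foot 36 (x) x 32 (y) x 10 mm; two round sockets on top, up to 8 mm more. A nose at 9 to 19 mm height reaches 52 mm to its -x. Origin: centre of the foot's underside, on the block's axis. Grip across the 24 mm, fingertips at least 26 mm above the underside. 0.07 to 0.22 kg.
- bay_a (a point): Floor centre of the first (leftmost) bay, for the smallest head (x, y along the jig's, nose to the board), 22 mm above the bench. 1.5 mm of room round the foot; bolt housings left and right 24 mm high, back wall 20, front rail 7. A head just set in rests on the sloped bolts, up to 20 mm high, and lifts out; pushed to the floor with 10 to 30 N it latches and then lifts only 1.5 mm.
- tip_a_r (a point): Lower edge of the tip of the right (-y) one of the two spring bolts of the smallest head's bay, 11.5 mm above the floor. Sprung out it lies 12 mm to the right of the bay's centre, so 4 mm over a latched foot; it slides back along y. The left one mirrors it.
- head_b: The second smallest probe head (may be absent): grey upright block 24 (x) x 29 (y) mm, 62 mm tall, on a black foot 36 (x) x 40 (y) x 10 mm; one coaxial connector on top, up to 8 mm more. A nose at 9 to 19 mm height reaches 52 mm to its -x. Origin: centre of the foot's underside, on the block's axis. Grip across the 24 mm, fingertips at least 26 mm above the underside. 0.07 to 0.22 kg.
- bay_b (a point): Floor centre of the second bay, for the second smallest head (x, y along the jig's, nose to the board), 22 mm above the bench. 1.5 mm of room round the foot; bolt housings left and right 24 mm high, back wall 20, front rail 7. A head just set in rests on the sloped bolts, up to 20 mm high, and lifts out; pushed to the floor with 10 to 30 N it latches and then lifts only 1.5 mm.
- tip_b_r (a point): Lower edge of the tip of the right (-y) one of the two spring bolts of the second smallest head's bay, 11.5 mm above the floor. Sprung out it lies 16 mm to the right of the bay's centre, so 4 mm over a latched foot; it slides back along y. The left one mirrors it.
- head_c: The second largest probe head (may be absent): grey upright block 24 (x) x 37 (y) mm, 62 mm tall, on a black foot 36 (x) x 48 (y) x 10 mm; a pin-row connector on top, up to 8 mm more. A nose at 9 to 19 mm height reaches 52 mm to its -x. Origin: centre of the foot's underside, on the block's axis. Grip across the 24 mm, fingertips at least 26 mm above the underside. 0.07 to 0.22 kg.
- bay_c (a point): Floor centre of the third bay, for the second largest head (x, y along the jig's, nose to the board), 22 mm above the bench. 1.5 mm of room round the foot; bolt housings left and right 24 mm high, back wall 20, front rail 7. A head just set in rests on the sloped bolts, up to 20 mm high, and lifts out; pushed to the floor with 10 to 30 N it latches and then lifts only 1.5 mm.
- tip_c_r (a point): Lower edge of the tip of the right (-y) one of the two spring bolts of the second largest head's bay, 11.5 mm above the floor. Sprung out it lies 20 mm to the right of the bay's centre, so 4 mm over a latched foot; it slides back along y. The left one mirrors it.
- head_d: The largest probe head (may be absent): grey upright block 24 (x) x 45 (y) mm, 62 mm tall, on a black foot 36 (x) x 56 (y) x 10 mm; a steel-shelled connector on top, up to 8 mm more. A nose at 9 to 19 mm height reaches 52 mm to its -x. Origin: centre of the foot's underside, on the block's axis. Grip across the 24 mm, fingertips at least 26 mm above the underside. 0.07 to 0.22 kg.
- bay_d (a point): Floor centre of the fourth (rightmost) bay, for the largest head (x, y along the jig's, nose to the board), 22 mm above the bench. 1.5 mm of room round the foot; bolt housings left and right 24 mm high, back wall 20, front rail 7. A head just set in rests on the sloped bolts, up to 20 mm high, and lifts out; pushed to the floor with 10 to 30 N it latches and then lifts only 1.5 mm.
- tip_d_r (a point): Lower edge of the tip of the right (-y) one of the two spring bolts of the largest head's bay, 11.5 mm above the floor. Sprung out it lies 24 mm to the right of the bay's centre, so 4 mm over a latched foot; it slides back along y. The left one mirrors it.
- catches: The fixed catch bar that carries all eight spring bolts on the jig (origin 46.5 mm above the bench); a tug on a latched head bears on its bolts.
- plunger (a joint): The start plunger, at the right front corner of the jig: 0 up, 0.010 m fully down at its stop; a spring of about 2.4 N at the top to 6.4 N at the stop lifts it again.
- plunger_top (a point): Centre of the top of the plunger's black mushroom head (33 mm diameter), 72 mm above the bench when up. Press it straight down.
- multimeter: hand-held meter lying on its back, 85 x 175 x 36 mm, beyond the jig; not part of the job, leave it where it is. Origin: centre of its underside.
- spool: spool of solder, 58 mm diameter, 36 mm high; not part of the job, leave it where it is. Origin: centre of its underside.
- screw_jar: small clear jar with grey cap, 48 mm diameter, 55 mm high; not part of the job, leave it where it is. Origin: centre of its underside.
- screwdriver: screwdriver, 170 mm long, lying on the bench; not part of the job, leave it where it is. Origin: a point on its axis.
- caliper: caliper, 200 mm long, lying flat on the bench; not part of the job, leave it where it is. Origin: centre of its underside.
Not all that is in view belongs to the job. Leave any orange look-alike of the head_b alone. What is shaped like the old_board but white is not meant.

How it is judged:
By the outcome, as a careful person would: the job done as asked, in the order asked, and still so for the second after the job is handed in, with the robot touching nothing.
Of head_a, head_b, head_c, head_d only 3 to 4 are there at a start; the rules pass over those that are not, and their reading is None.
At some moment in a run one of head_a, head_b, head_c, head_d may be knocked a few centimetres aside while the robot is not near it.
Once in a run the grip may slacken for a moment while it holds something.
It also fails if it takes over 208 s, if anything falls off the work surface, if the arm or the gripper's body presses on something with over 40 N, if the wrist force passes 120 N, or if a joint passes its speed limit or range.

## Working session

There is one attempt and no reset: what is moved stays moved. The work goes in short steps, Python scripts to look and compute and a tool call to move; the robot and the scene stay as the last step left them, time stands still between calls to the robot, and variables do not carry over. Pictures are saved under pics/ and viewed, and the job is handed in when it is done.

Besides the shell and the picture viewer there is one more tool, called after ">>>" by a JSON object that holds its "fn" and its "kwargs". servo_tool: Moves the arm, as the interface text tells. Its arguments: {"type":"object","properties":{"slide":{"type":"array","items":{"type":"array","items":{"type":"number"}}},"twist":{"type":"array","items":{"type":"array","items":{"type":"number"}}},"gripper":{"type":"array","items":{"type":"number"}}},"required":["slide","twist","gripper"]}

```bash
ls; mkdir -p pics
cat > h.py <<'E'
import numpy as np, cv2
from station import r
def cap(n,f):
    c=r.capture(n); cv2.imwrite('pics/'+f+'.png',c['image'])
    import pickle; pickle.dump(c,open('pics/'+f+'.pkl','wb')); return c
def load(f):
    import pickle; return pickle.load(open('pics/'+f+'.pkl','rb'))
def w(c,u,v,z):
    K=np.array(c['intrinsics']);k=float(c['k1']);R=np.array(c['R']);t=np.array(c['t']).ravel()
    x=cv2.undistortPoints(np.array([[[u,v]]],float),K,np.array([k,0,0,0,0.]))[0,0]
    d=R.T@np.array([x[0],x[1],1]); o=-R.T@t
    return o+d*(z-o[2])/d[2]
def px(c,X):
    R=np.array(c['R']);t=np.array(c['t']).ravel()
    p=cv2.projectPoints(np.array([X],float),cv2.Rodrigues(R)[0],t,np.array(c['intrinsics']),np.array([float(c['k1']),0,0,0,0]))[0]
    return p[0,0]
def crop(f,x0,y0,x1,y1,s,o):
    im=cv2.imread('pics/'+f+'.png')[y0:y1,x0:x1]
    cv2.imwrite('pics/'+o+'.png',cv2.resize(im,None,fx=s,fy=s,interpolation=cv2.INTER_CUBIC))
E
python3 - <<'E'
from h import *
for n in ('scene','top','wrist'):
    c=cap(n,n+'0'); print(n,c['k1'],(-np.array(c['R']).T@np.array(c['t']).ravel()).round(3),np.array(c['intrinsics']).round(1).tolist())
s=r.sense(); print({k:np.round(v,3).tolist() for k,v in s.items()})
E
```

```text
pics
scene -0.07765001276778075 [ 0.985 -0.375  0.807] [[366.9, 0.0, 323.2], [0.0, 366.9, 201.8], [0.0, 0.0, 1.0]]
top -0.017141851795487273 [ 0.273 -0.033  1.301] [[435.9, 0.0, 314.8], [0.0, 435.9, 195.2], [0.0, 0.0, 1.0]]
wrist -0.018216200204596297 [0.229 0.587 0.383] [[280.9, 0.0, 321.2], [0.0, 280.9, 199.4], [0.0, 0.0, 1.0]]
{'time_s': 0.15, 'joints': [90.789, 22.082, 0.398, -0.021, -68.412, -14.818], 'joint_velocities': [-0.046, -0.125, 0.212, 0.004, 0.071, -0.09], 'effort': [-0.0, -39.105, 18.759, 4.222, 0.012, -0.0], 'tcp_pos': [0.151, 0.606, 0.222], 'ee_rot': [[0.97, -0.243, -0.0], [-0.243, -0.97, -0.002], [0.0, 0.002, -1.0]], 'wrist_force': [-0.355, -0.26, 0.439], 'moment': [-0.019, -0.051, -0.054], 'gripper_width': 0.998}
```

View pics/scene0.png

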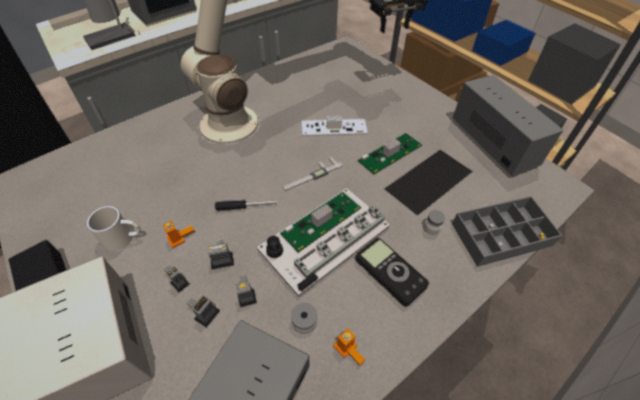

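View pics/top0.png

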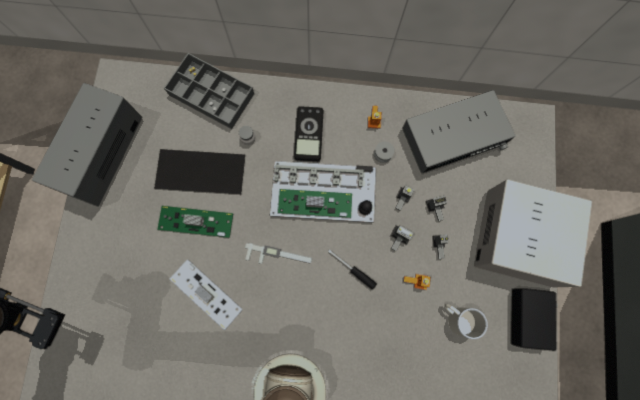

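View pics/wrist0.png

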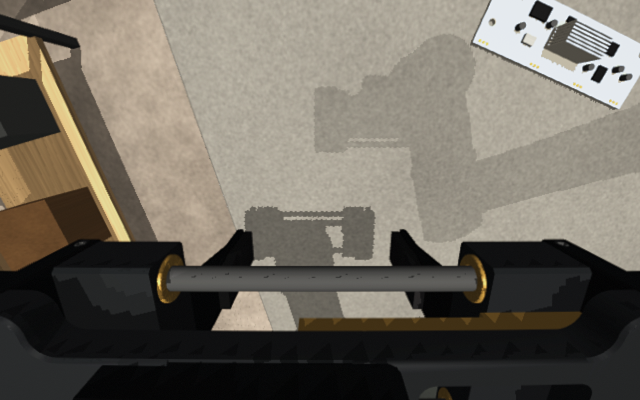

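Run:
```python
from h import *
crop('top0',260,150,390,230,6,'c1'); crop('top0',380,170,470,260,6.5,'c2'); crop('top0',145,140,255,245,5.5,'c3')
```

```text
(no output)
```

View pics/c1.png

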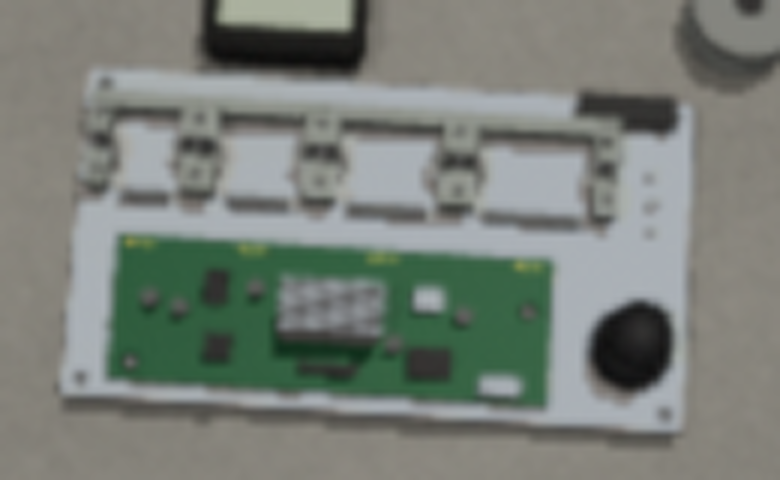

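View pics/c2.png

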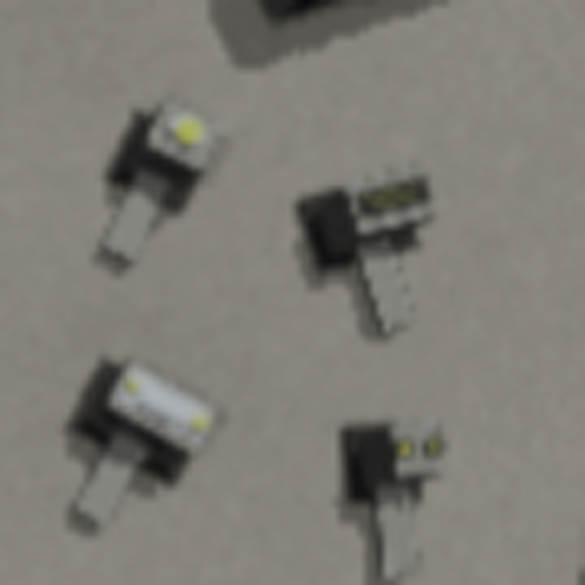

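View pics/c3.png

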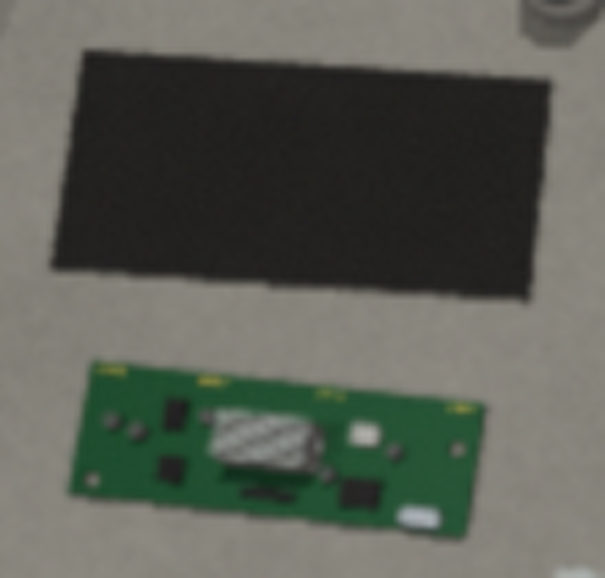

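```bash
cat >> h.py <<'E'
def cp(p,s,ox,oy): return ((p[0]+.5)/s-.5+ox,(p[1]+.5)/s-.5+oy)
def fit(P,M):
    P=np.array(P)[:,:2];M=np.array(M,float);pc=P.mean(0);mc=M.mean(0);A=P-pc;B=M-mc
    a=np.arctan2((B[:,0]*A[:,1]-B[:,1]*A[:,0]).sum(),(B*A).sum())
    R=np.array([[np.cos(a),-np.sin(a)],[np.sin(a),np.cos(a)]])
    t=pc-R@mc; return t,np.degrees(a),((M@R.T+t-P)*1000).round(1).tolist()
E
python3 - <<'E'
from h import *
c=load('top0')
def rect(pts,s,ox,oy,z,lx,ly,n):
    M=[(lx/2,ly/2),(lx/2,-ly/2),(-lx/2,-ly/2),(-lx/2,ly/2)]
    P=[w(c,*cp(p,s,ox,oy),z) for p in pts]
    print(n,[np.round(v,4) if not isinstance(v,list) else v for v in fit(P,M)])
rect([(85,50),(551,80),(529,300),(52,268)],5.5,145,140,.002,.13,.27,'mat')
rect([(93,360),(487,404),(465,538),(70,494)],5.5,145,140,.006,.075,.22,'new')
rect([(117,234),(553,260),(548,408),(107,378)],6,260,150,.028,.075,.22,'old')
rect([(92,68),(695,105),(683,432),(60,397)],6,260,150,.022,.17,.31,'bed')
print('plunger',w(c,*cp((632,345),6,260,150),.072))
# heads: top centres z=.062/.066
for n,p,q in (('a',(416,447),(400,555)),('b',(185,133),(115,255)),('c',(393,198),(387,330)),('d',(163,402),(85,520))):
    for z in (.062,.068): print(n,z,w(c,*cp(p,6.5,380,170),z).round(4), w(c,*cp(q,6.5,380,170),.019).round(4))
E
```

```text
mat [array([0.5995, 0.3513]), np.float64(2.4601), [[1.0, 1.7], [1.1, -2.0], [-0.8, -1.3], [-1.3, 1.6]]]
new [array([0.4429, 0.3382]), np.float64(-0.0432), [[0.1, 0.2], [0.4, -0.4], [-0.3, -1.3], [-0.2, 1.5]]]
old [array([ 0.5337, -0.013 ]), np.float64(2.6612), [[0.7, 0.4], [0.2, -1.3], [0.2, -0.4], [-1.1, 1.3]]]
bed [array([ 0.5741, -0.0345]), np.float64(2.7235), [[0.0, 1.8], [0.3, -0.4], [-1.0, -1.2], [0.7, -0.2]]]
plunger [ 0.52813388 -0.15825799  0.072     ]
a 0.062 [ 0.4642 -0.3908  0.062 ] [ 0.4211 -0.3982  0.019 ]
a 0.068 [ 0.4632 -0.3891  0.068 ] [ 0.4211 -0.3982  0.019 ]
b 0.062 [ 0.5947 -0.2806  0.062 ] [ 0.5445 -0.2606  0.019 ]
b 0.068 [ 0.5931 -0.2794  0.068 ] [ 0.5445 -0.2606  0.019 ]
c 0.062 [ 0.5751 -0.3755  0.062 ] [ 0.5233 -0.3875  0.019 ]
c 0.068 [ 0.5736 -0.3738  0.068 ] [ 0.5233 -0.3875  0.019 ]
d 0.062 [ 0.4719 -0.2786  0.062 ] [ 0.4214 -0.2554  0.019 ]
d 0.068 [ 0.4709 -0.2774  0.068 ] [ 0.4214 -0.2554  0.019 ]
```

>>> {"fn": "servo_tool", "kwargs": {"slide": [[0.53, -0.86, 0], [0.53, -0.86, 0], [0.53, -0.86, 0], [0.53, -0.86, 0], [0.53, -0.86, 0], [0.53, -0.86, 0], [0.53, -0.86, 0], [0.53, -0.86, 0], [0.53, -0.86, 0], [0.53, -0.86, 0], [0.53, -0.86, 0], [0.53, -0.86, 0]], "twist": [[0, 0, -1], [0, 0, -1], [0, 0, -1], [0, 0, -1], [0, 0, -1], [0, 0, -1], [0, 0, -1], [0, 0, -1], [0, 0, -1], [0, 0, -1], [0, 0, -1], [0, 0, -1]], "gripper": [0, 0, 0, 0, 0, 0, 0.3, 0.3, 0.3, 0.3, 0.3, 0.3]}}

```text
time_s: 1.65
tcp_pos: [0.5338, -0.0147, 0.2225]
ee_rot: [[0.066, -0.998, 0.0], [-0.998, -0.066, 0.0], [-0.0, -0.0, -1.0]]
wrist_force: [0.8, 0.9, 0.4]
gripper_width: 0.698
```

>>> {"fn": "servo_tool", "kwargs": {"slide": [[0, 0, 0], [0, 0, 0]], "twist": [[0, 0, -0.2], [0, 0, 0]], "gripper": [0.3, 0.3]}}

```text
time_s: 1.9
tcp_pos: [0.5326, -0.013, 0.222]
ee_rot: [[0.048, -0.999, -0.001], [-0.999, -0.048, 0.0], [-0.0, 0.001, -1.0]]
wrist_force: [0.8, 0.7, 0.4]
gripper_width: 0.699
```

```bash
cat >> h.py <<'E'
def st():
    s=r.sense(); R=np.array(s['ee_rot']); 
    print('t',round(s['time_s'],2),'tcp',np.round(s['tcp_pos'],4),'psi',round(float(np.degrees(np.arctan2(R[1,0],R[0,0]))),2),'tilt',np.round(R[:2,2],4),'F',np.round(s['wrist_force'],1),'M',np.round(s['moment'],2),'w',round(float(s['gripper_width']),3)); return s
E
python3 - <<'E'
from h import *
st(); cap('wrist','w1')
E
```

```text
t 1.9 tcp [ 0.5326 -0.013   0.222 ] psi -87.26 tilt [-0.0013  0.    ] F [0.8 0.7 0.4] M [ 0.17 -0.02 -0.04] w 0.699
```

View pics/w1.png

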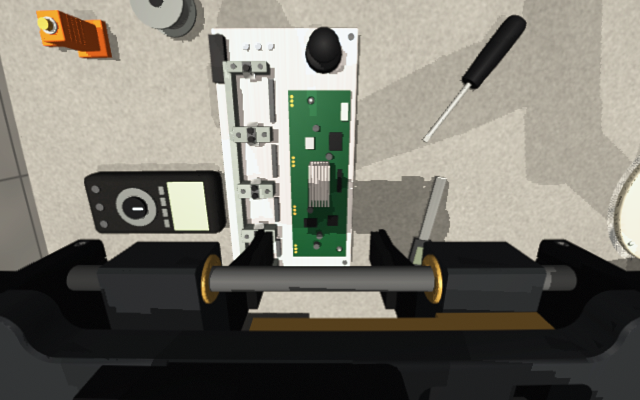

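Run:
```python
from h import *
crop('w1',205,20,365,270,3,'c4'); crop('w1',275,85,360,205,5,'c5')
```

```text
(no output)
```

View pics/c4.png

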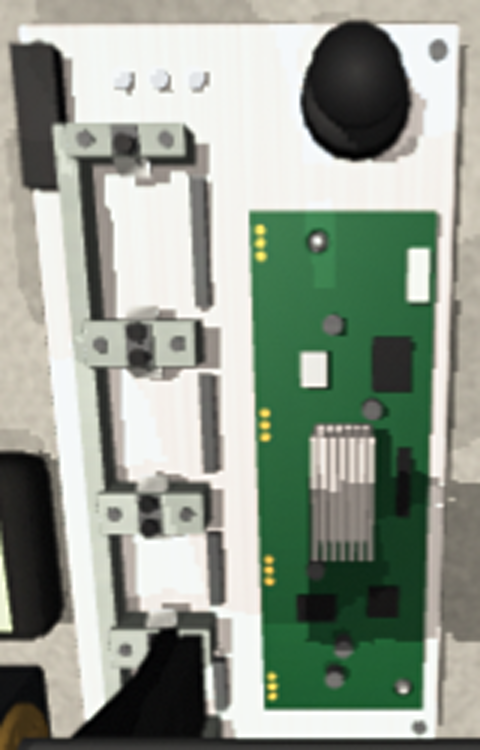

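View pics/c5.png

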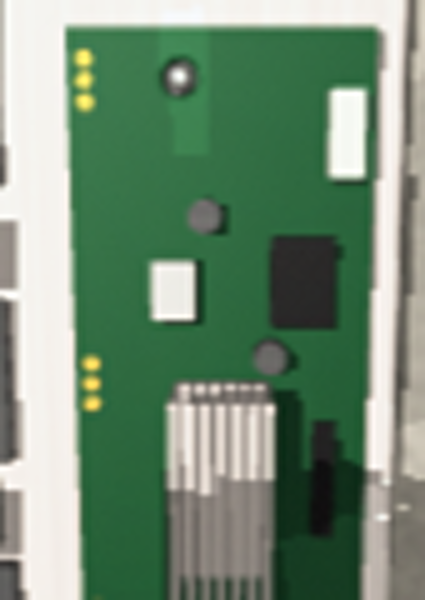

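Run:
```python
from h import *
c=load('w1')
f=lambda p,z: w(c,*cp(p,3,205,20),z)[:2]
P=[f(p,.028) for p in [(250,211),(437,211),(422,709),(265,709)]]
M=[(.0375,-.11),(-.0375,-.11),(-.0375,.11),(.0375,.11)]
print('old',fit(P,M))
Q=[f((317,241),.031),f((403,688),.031)]
print('pins',fit(Q,[(.010,-.098),(-.028,.098)]))
print('hs', [f(p,.062).round(4) for p in [(310,436),(375,436),(310,560),(372,560)]])
t,a,_=fit(Q,[(.010,-.098),(-.028,.098)]); a=np.radians(2.7);R=np.array([[np.cos(a),-np.sin(a)],[np.sin(a),np.cos(a)]])
J=lambda p,z: (R.T@(f(p,z)-t)*1000).round(1)
print('plunger',f((357,88),.072),J((357,88),.072))
for n,p in dict(h1=[(60,125),(187,125),(186,158)],h2=[(88,322),(196,322),(196,365)],h3=[(102,493),(205,493),(206,530)],h4=[(115,628),(210,628)]).items(): print(n,[J(q,.046) for q in p])
print('front',[J(q,.029) for q in [(208,175),(210,308),(216,372),(218,470),(222,532),(224,604)]])
```

```text
old (array([ 0.53546455, -0.01109657]), np.float64(2.686385736516468), [[0.5, -0.6], [-0.5, -0.5], [-0.7, 0.6], [0.6, 0.6]])
pins (array([ 0.53598542, -0.0115482 ]), np.float64(2.7277269726819426), [[0.1, -0.5], [-0.1, 0.5]])
hs [array([ 0.5494, -0.0359]), array([ 0.5244, -0.0371]), array([0.5476, 0.0142]), array([0.5227, 0.013 ])]
plunger [ 0.53752983 -0.15568729] [  -5.2 -144.1]
h1 [array([ 103.3, -137.2]), array([  56.7, -137.1]), array([  57.6, -125.9])]
h2 [array([ 98.9, -66.9]), array([ 56.8, -66.9]), array([ 57.6, -50.4])]
h3 [array([99. ,  1.5]), array([56.5,  1.5]), array([56.8, 17.3])]
h4 [array([98.3, 61.5]), array([57.2, 61.4])]
front [array([  52.4, -122. ]), array([ 53.8, -71.8]), array([ 52.4, -46.1]), array([53.4, -4.6]), array([52.8, 23.1]), array([53.3, 56.9])]
```

>>> {"fn": "servo_tool", "kwargs": {"slide": [[0.06, 0.03, -0.8], [0, 0, -0.9], [0, 0, -0.8], [0, 0, -0.4], [0, 0, -0.23], [0, 0, 0], [0, 0, 0]], "twist": [[0, 0, 0], [0, 0, 0], [0, 0, 0], [0, 0, 0], [0, 0, 0], [0, 0, 0], [0, 0, 0]], "gripper": [0.3, 0.3, 0.3, 0.3, 0.3, 0.5, 0.5]}}

```text
time_s: 2.82
tcp_pos: [0.5376, -0.0104, 0.0361]
ee_rot: [[0.05, -0.999, 0.003], [-0.999, -0.05, 0.001], [-0.0, -0.003, -1.0]]
wrist_force: [-0.2, -0.2, -0.3]
gripper_width: 0.558
```

Run:
```python
from h import *
st(); cap('wrist','w2')
```

```text
t 2.83 tcp [ 0.5376 -0.0104  0.0361] psi -87.16 tilt [0.0026 0.0005] F [-0.2 -0.2 -0.3] M [ 0.04 -0.08  0.02] w 0.558
```

View pics/w2.png

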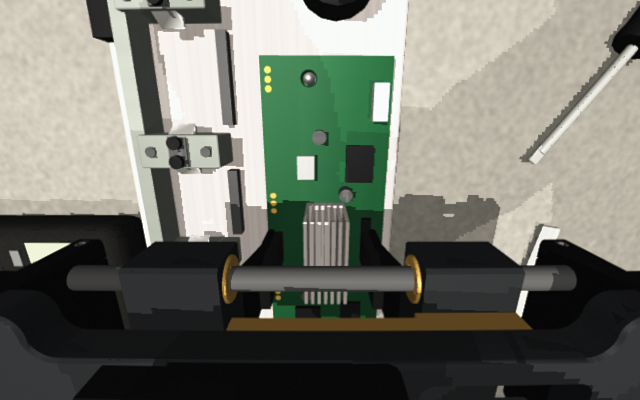

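>>> {"fn": "servo_tool", "kwargs": {"slide": [[0, 0, 0], [0, 0, 0], [0, 0, 0], [0, 0, 0], [0, 0, 0]], "twist": [[0, 0, 0], [0, 0, 0], [0, 0, 0], [0, 0, 0], [0, 0, 0]], "gripper": [0.7, 0.9, 1, 1, 1]}}

```text
time_s: 3.5
tcp_pos: [0.536, -0.0113, 0.035]
ee_rot: [[0.048, -0.999, -0.001], [-0.999, -0.048, -0.0], [0.0, 0.001, -1.0]]
wrist_force: [-4.2, -0.1, 5.1]
gripper_width: 0.269
```

>>> {"fn": "servo_tool", "kwargs": {"slide": [[0, 0, 0.1], [0, 0, 0.2], [0, 0, 0.3], [0, 0, 0.4], [0, 0, 0]], "twist": [[0, 0, 0], [0, 0, 0], [0, 0, 0], [0, 0, 0], [0, 0, 0]], "gripper": [1, 1, 1, 1, 1]}}

```text
time_s: 4.12
tcp_pos: [0.5385, -0.0106, 0.0969]
ee_rot: [[0.049, -0.999, 0.006], [-0.999, -0.049, 0.001], [-0.001, -0.006, -1.0]]
wrist_force: [0.4, 0.4, -2.7]
gripper_width: 0.274
```

Run:
```python
from h import *
st(); cap('wrist','w3')
```

```text
t 4.12 tcp [ 0.5385 -0.0106  0.0969] psi -87.2 tilt [0.0058 0.0013] F [ 0.4  0.4 -2.7] M [ 0.1  -0.02  0.02] w 0.274
```

View pics/w3.png

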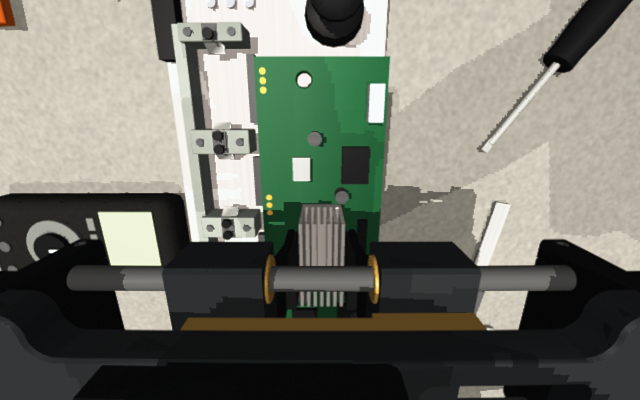

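>>> {"fn": "servo_tool", "kwargs": {"slide": [[0.1, 0.4, 0], [0.12, 0.8, 0], [0.14, 0.9, 0], [0.14, 0.9, 0], [0.14, 0.9, 0], [0.14, 0.9, 0], [0.14, 0.75, 0], [0.12, 0.45, 0], [0.04, 0.06, 0], [0, 0, 0]], "twist": [[0, 0, 0], [0, 0, 0], [0, 0, 0], [0, 0, 0], [0, 0, 0], [0, 0, 0], [0, 0, 0], [0, 0, 0], [0, 0, 0], [0, 0, 0]], "gripper": [1, 1, 1, 1, 1, 1, 1, 1, 1, 1]}}

```text
time_s: 5.42
tcp_pos: [0.6007, 0.3518, 0.0931]
ee_rot: [[0.048, -0.999, -0.002], [-0.999, -0.048, -0.002], [0.002, 0.003, -1.0]]
wrist_force: [-0.3, -0.7, -2.4]
gripper_width: 0.275
```

Run:
```python
from h import *
st(); cap('wrist','w4'); cap('top','t4')
crop('t4',130,120,400,260,2.9,'c6')
```

```text
t 5.42 tcp [0.6007 0.3518 0.0931] psi -87.24 tilt [-0.0025 -0.0018] F [-0.3 -0.7 -2.4] M [ 0.07 -0.04  0.02] w 0.275
```

View pics/w4.png

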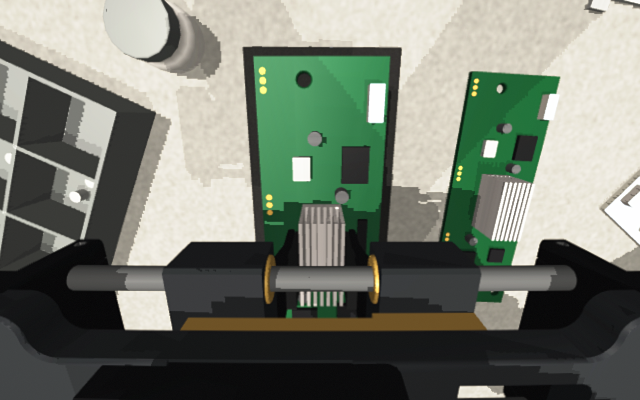

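View pics/c6.png

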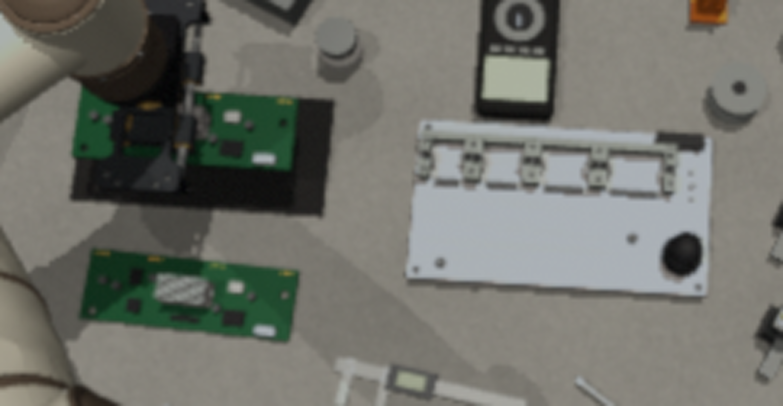

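>>> {"fn": "servo_tool", "kwargs": {"slide": [[0, 0, -0.3], [0, 0, -0.4], [0, 0, -0.3], [0, 0, -0.2], [0, 0, -0.06], [0, 0, -0.03], [0, 0, 0]], "twist": [[0, 0, 0], [0, 0, 0], [0, 0, 0], [0, 0, 0], [0, 0, 0], [0, 0, 0], [0, 0, 0]], "gripper": [1, 1, 1, 1, 1, 1, 1]}}

```text
time_s: 6.4
tcp_pos: [0.6018, 0.3529, 0.018]
ee_rot: [[0.049, -0.999, 0.001], [-0.999, -0.049, 0.001], [-0.001, -0.001, -1.0]]
wrist_force: [-0.2, 0.3, -1.8]
gripper_width: 0.278
```

>>> {"fn": "servo_tool", "kwargs": {"slide": [[0, 0, -0.02], [0, 0, -0.01], [0, 0, 0]], "twist": [[0, 0, 0], [0, 0, 0], [0, 0, 0]], "gripper": [1, 1, 1]}}

```text
time_s: 6.78
tcp_pos: [0.6014, 0.3526, 0.0157]
ee_rot: [[0.048, -0.999, 0.0], [-0.999, -0.048, 0.0], [-0.0, -0.0, -1.0]]
wrist_force: [1.2, -0.6, -1.6]
gripper_width: 0.275
```

>>> {"fn": "servo_tool", "kwargs": {"slide": [[0, 0, -0.02], [0, 0, -0.01], [0, 0, 0]], "twist": [[0, 0, 0], [0, 0, 0], [0, 0, 0]], "gripper": [1, 1, 1]}}

```text
time_s: 7.15
tcp_pos: [0.6016, 0.3527, 0.015]
ee_rot: [[0.049, -0.999, 0.001], [-0.999, -0.049, 0.0], [-0.0, -0.001, -1.0]]
wrist_force: [-2.8, -1.2, 4.8]
gripper_width: 0.271
```

Contact. Release gently, rise and look.

>>> {"fn": "servo_tool", "kwargs": {"slide": [[0, 0, 0], [0, 0, 0], [0, 0, 0], [0, 0, 0], [0, 0, 0.5], [0, 0, 0.9], [0, 0, 0.5], [0, 0, 0]], "twist": [[0, 0, 0], [0, 0, 0], [0, 0, 0], [0, 0, 0], [0, 0, 0], [0, 0, 0], [0, 0, 0], [0, 0, 0]], "gripper": [0.6, 0.5, 0.3, 0.3, 0.3, 0.3, 0.3, 0.3]}}

```text
time_s: 8.15
tcp_pos: [0.603, 0.3537, 0.1314]
ee_rot: [[0.049, -0.999, 0.006], [-0.999, -0.049, 0.004], [-0.004, -0.006, -1.0]]
wrist_force: [0.1, 0.5, -0.1]
gripper_width: 0.701
```

Run:
```python
from h import *
st(); cap('wrist','w5')
```

```text
t 8.15 tcp [0.603  0.3537 0.1314] psi -87.2 tilt [0.0056 0.0045] F [ 0.1  0.5 -0.1] M [ 0.12 -0.02 -0.01] w 0.701
```

View pics/w5.png

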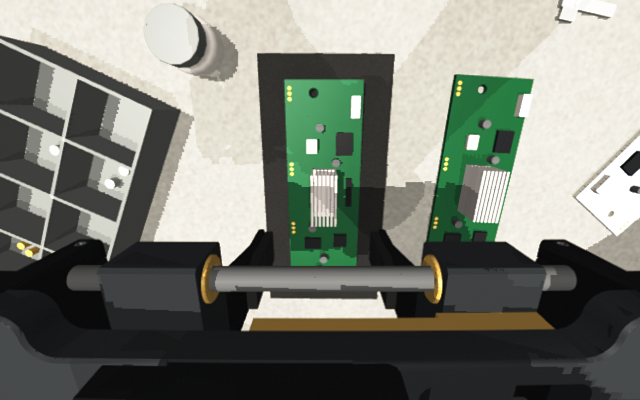

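Run:
```python
from h import *
c=load('w5'); crop('w5',415,60,545,250,4,'c7');
```

```text
(no output)
```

View pics/c7.png

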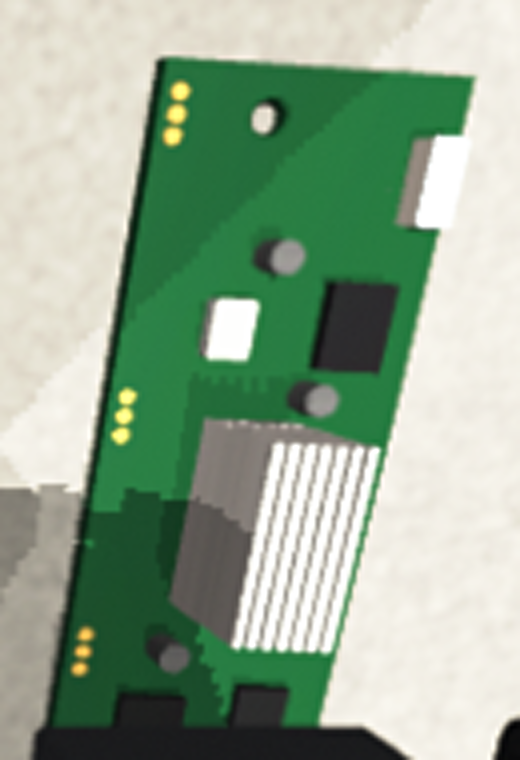

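Run:
```python
from h import *
c=load('w5'); f=lambda p,z: w(c,*cp(p,4,415,60),z)[:2]
P=[f((275,442),.040),f((381,448),.040),f((331,655),.040),f((232,651),.040)]
print(np.round(P,4)); print(fit(P,[(.012,-.025),(-.012,-.025),(-.012,.025),(.012,.025)]))
print(np.round([f((160,58),.006),f((473,77),.006),f((320,727),.006),f((53,727),.006),f((266,118),.006)],4))
```

```text
[[0.4575 0.3159]
 [0.4326 0.316 ]
 [0.4323 0.367 ]
 [0.4568 0.3672]]
(array([0.44478918, 0.34150982]), np.float64(0.43880148378873085), [[-0.5, 0.7], [0.4, 0.5], [0.3, -0.6], [-0.2, -0.6]])
[[0.4842 0.2318]
 [0.4084 0.2315]
 [0.4069 0.4011]
 [0.4822 0.4048]
 [0.4563 0.2435]]
```

>>> {"fn": "servo_tool", "kwargs": {"slide": [[-0.6, -0.05, 0], [-0.9, -0.06, 0], [-0.8, -0.05, 0], [-0.31, -0.03, -0.4], [0, 0, -0.6], [0, 0, -0.5], [0, 0, -0.3], [0, 0, -0.15], [0, 0, 0], [0, 0, 0], [0, 0, 0], [0, 0, 0]], "twist": [[0, 0, -0.1], [0, 0, -0.1], [0, 0, -0.1], [0, 0, -0.07], [0, 0, 0], [0, 0, 0], [0, 0, 0], [0, 0, 0], [0, 0, 0], [0, 0, 0], [0, 0, 0], [0, 0, 0]], "gripper": [0.3, 0.3, 0.3, 0.3, 0.3, 0.3, 0.3, 0.3, 0.3, 0.5, 0.6, 0.6]}}

```text
time_s: 9.7
tcp_pos: [0.4451, 0.3414, 0.0114]
ee_rot: [[0.01, -1.0, 0.001], [-1.0, -0.01, 0.001], [-0.001, -0.001, -1.0]]
wrist_force: [-0.7, -0.4, -0.6]
gripper_width: 0.453
```

Run:
```python
from h import *
st(); cap('wrist','w6')
```

```text
t 9.7 tcp [0.4451 0.3414 0.0114] psi -89.45 tilt [0.0007 0.001 ] F [-0.7 -0.4 -0.6] M [ 0.08 -0.03 -0.01] w 0.453
```

View pics/w6.png

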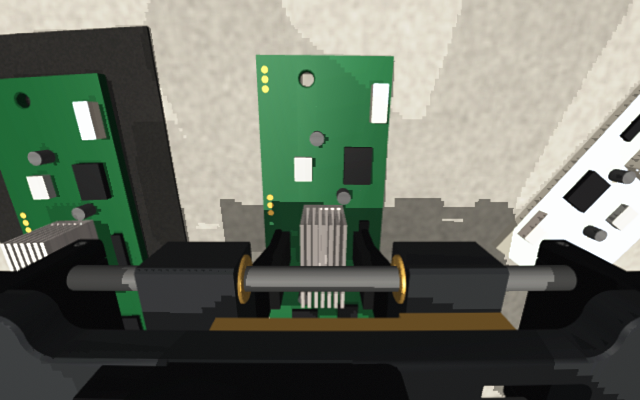

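>>> {"fn": "servo_tool", "kwargs": {"slide": [[0, 0, 0.03], [0, 0, 0], [0, 0, 0], [0, 0, 0], [0, 0, 0], [0, 0, 0.2], [0, 0, 0.4], [0, 0, 0.5], [0, 0, 0.4], [0, 0, 0]], "twist": [[0, 0, 0], [0, 0, 0], [0, 0, 0], [0, 0, 0], [0, 0, 0], [0, 0, 0], [0, 0, 0], [0, 0, 0], [0, 0, 0], [0, 0, 0]], "gripper": [0.8, 1, 1, 1, 1, 1, 1, 1, 1, 1]}}

```text
time_s: 11.0
tcp_pos: [0.4456, 0.342, 0.1043]
ee_rot: [[0.01, -1.0, 0.003], [-1.0, -0.01, 0.003], [-0.003, -0.003, -1.0]]
wrist_force: [-0.3, 0.2, -2.5]
gripper_width: 0.269
```

Run:
```python
from h import *
st(); cap('wrist','w7')
```

```text
t 11.0 tcp [0.4456 0.342  0.1043] psi -89.44 tilt [0.0027 0.0035] F [-0.3  0.2 -2.5] M [0.12 0.   0.01] w 0.269
```

View pics/w7.png

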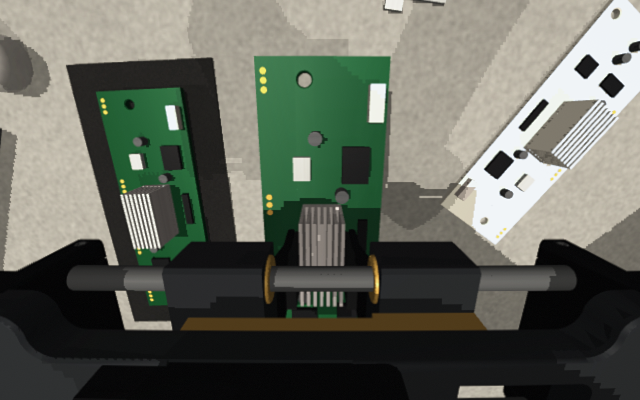

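>>> {"fn": "servo_tool", "kwargs": {"slide": [[0.15, -0.4, 0], [0.2, -0.8, 0], [0.2, -0.9, 0], [0.2, -0.9, 0], [0.2, -0.9, 0], [0.2, -0.9, 0], [0.2, -0.7, 0], [0.16, -0.38, 0], [0, 0, -0.3], [0, 0, -0.3], [0, 0, 0], [0, 0, 0]], "twist": [[0, 0, 0.1], [0, 0, 0.1], [0, 0, 0.1], [0, 0, 0.07], [0, 0, 0], [0, 0, 0], [0, 0, 0], [0, 0, 0], [0, 0, 0], [0, 0, 0], [0, 0, 0], [0, 0, 0]], "gripper": [1, 1, 1, 1, 1, 1, 1, 1, 1, 1, 1, 1]}}

```text
time_s: 12.55
tcp_pos: [0.5354, -0.0116, 0.0663]
ee_rot: [[0.049, -0.999, -0.001], [-0.999, -0.049, -0.0], [0.0, 0.001, -1.0]]
wrist_force: [0.2, 0.5, -2.1]
gripper_width: 0.271
```

Run:
```python
from h import *
st(); cap('wrist','w8'); crop('w8',220,30,420,230,3,'c8')
```

```text
t 12.55 tcp [ 0.5354 -0.0116  0.0663] psi -87.21 tilt [-0.0007 -0.0004] F [ 0.2  0.5 -2.1] M [ 0.11 -0.05  0.05] w 0.271
```

View pics/c8.png

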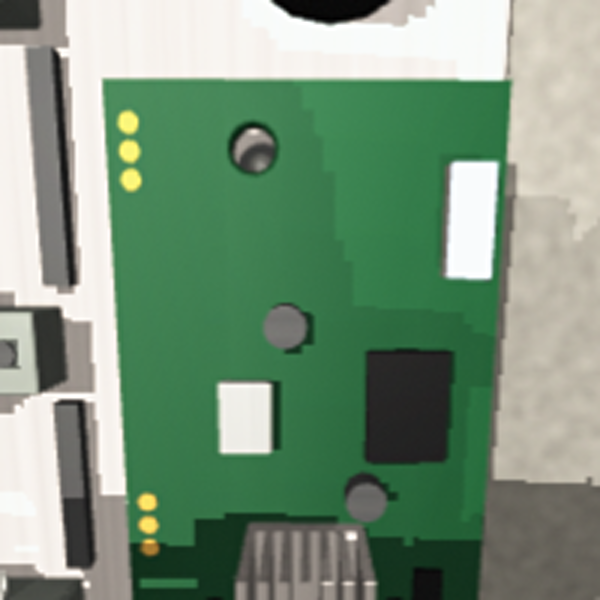

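Run:
```python
from h import *
c=load('w8'); f=lambda p,z: w(c,*cp(p,3,220,30),z)[:2]
print(f((253,148),.059),f((257,150),.031))
crop('w8',280,60,320,100,12,'c9')
```

```text
[ 0.55070816 -0.10922666] [ 0.55151787 -0.11203248]
```

View pics/c9.png

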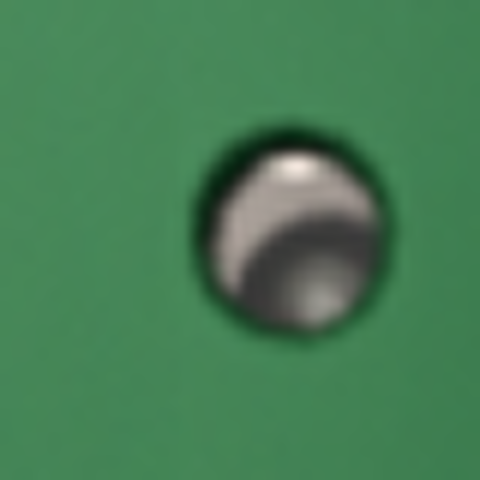

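Run:
```python
from h import *
c=load('w8'); f=lambda p,z: w(c,*cp(p,12,280,60),z)[:2]
print(f((293,233),.059), f((300,268),.030),f((310,278),.030))
```

```text
[ 0.55073213 -0.10924719] [ 0.55204634 -0.11076892] [ 0.55148253 -0.11028514]
```

>>> {"fn": "servo_tool", "kwargs": {"slide": [[0, 0, -0.2], [0, 0, -0.08], [0, 0, 0], [0, 0, 0]], "twist": [[0, 0, 0], [0, 0, 0], [0, 0, 0], [0, 0, 0]], "gripper": [1, 1, 1, 1]}}

```text
time_s: 13.1
tcp_pos: [0.5356, -0.0116, 0.0499]
ee_rot: [[0.049, -0.999, 0.0], [-0.999, -0.049, -0.0], [0.0, -0.0, -1.0]]
wrist_force: [0.0, 0.3, -2.9]
gripper_width: 0.273
```

Run:
```python
from h import *
st(); cap('wrist','w9'); crop('w9',280,60,320,100,12,'c10')
```

```text
t 13.1 tcp [ 0.5356 -0.0116  0.0499] psi -87.22 tilt [ 0.0003 -0.    ] F [ 0.   0.3 -2.9] M [ 0.06 -0.09  0.01] w 0.273
```

View pics/c10.png

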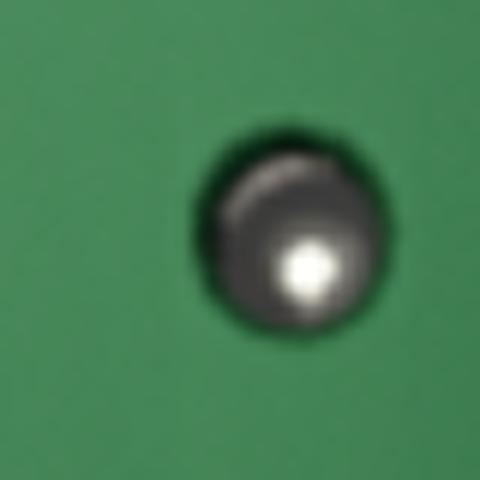

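>>> {"fn": "servo_tool", "kwargs": {"slide": [[0, 0, -0.05], [0, 0, -0.04], [0, 0, -0.03], [0, 0, 0]], "twist": [[0, 0, 0], [0, 0, 0], [0, 0, 0], [0, 0, 0]], "gripper": [1, 1, 1, 1]}}

```text
time_s: 13.65
tcp_pos: [0.5353, -0.0117, 0.0423]
ee_rot: [[0.048, -0.999, -0.0], [-0.999, -0.048, -0.0], [0.0, 0.0, -1.0]]
wrist_force: [-0.3, 0.7, -1.7]
gripper_width: 0.272
```

>>> {"fn": "servo_tool", "kwargs": {"slide": [[0, 0, -0.03], [0, 0, -0.03], [0, 0, -0.03], [0, 0, 0]], "twist": [[0, 0, 0], [0, 0, 0], [0, 0, 0], [0, 0, 0]], "gripper": [1, 1, 1, 1]}}

```text
time_s: 14.15
tcp_pos: [0.5353, -0.0117, 0.0369]
ee_rot: [[0.048, -0.999, -0.0], [-0.999, -0.048, -0.0], [0.0, 0.0, -1.0]]
wrist_force: [0.7, -0.0, -2.8]
gripper_width: 0.273
```

Run:
```python
from h import *
st(); cap('wrist','w10'); crop('w10',220,30,420,230,3,'c10')
```

```text
t 14.15 tcp [ 0.5353 -0.0117  0.0369] psi -87.23 tilt [-0.0004 -0.0001] F [ 0.7 -0.  -2.8] M [ 0.08 -0.03 -0.01] w 0.273
```

View pics/c10.png

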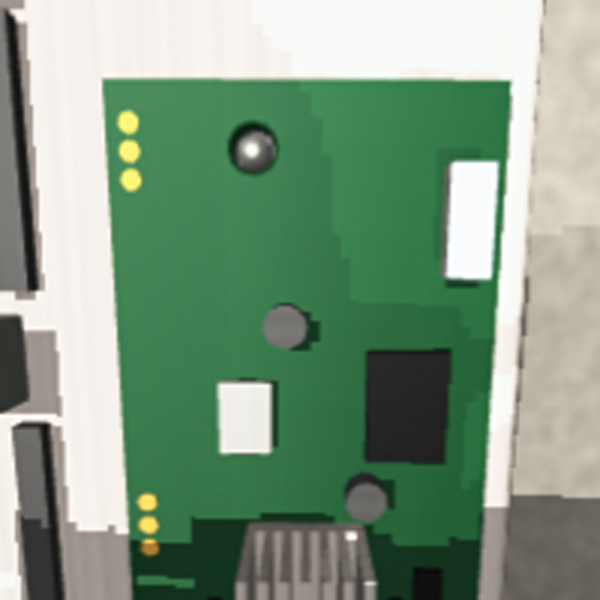

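>>> {"fn": "servo_tool", "kwargs": {"slide": [[0, 0, -0.02], [0, 0, -0.02], [0, 0, 0]], "twist": [[0, 0, 0], [0, 0, 0], [0, 0, 0]], "gripper": [1, 1, 1]}}

```text
time_s: 14.58
tcp_pos: [0.5355, -0.0116, 0.0349]
ee_rot: [[0.048, -0.999, 0.0], [-0.999, -0.048, -0.0], [0.0, -0.0, -1.0]]
wrist_force: [-0.8, 0.3, -0.4]
gripper_width: 0.278
```

>>> {"fn": "servo_tool", "kwargs": {"slide": [[0, 0, -0.01], [0, 0, 0], [0, 0, 0], [0, 0, 0], [0, 0, 0.3], [0, 0, 0.9], [0, 0, 0.9], [0, 0, 0.9], [0, 0, 0]], "twist": [[0, 0, 0], [0, 0, 0], [0, 0, 0], [0, 0, 0], [0, 0, 0], [0, 0, 0], [0, 0, 0], [0, 0, 0], [0, 0, 0]], "gripper": [1, 0.6, 0.4, 0.4, 0.4, 0.4, 0.4, 0.3, 0.3]}}

```text
time_s: 15.7
tcp_pos: [0.5383, -0.0112, 0.2194]
ee_rot: [[0.049, -0.999, 0.011], [-0.999, -0.049, 0.002], [-0.001, -0.011, -1.0]]
wrist_force: [-0.1, -0.8, 0.3]
gripper_width: 0.688
```

Run:
```python
from h import *
st(); cap('wrist','w11'); crop('w11',205,20,365,270,3,'c11')
cap('top','t11'); crop('t11',380,170,470,260,6.5,'c12')
```

```text
t 15.7 tcp [ 0.5383 -0.0112  0.2194] psi -87.19 tilt [0.0113 0.0019] F [-0.1 -0.8  0.3] M [ 0.13 -0.03 -0.04] w 0.688
```

View pics/c11.png

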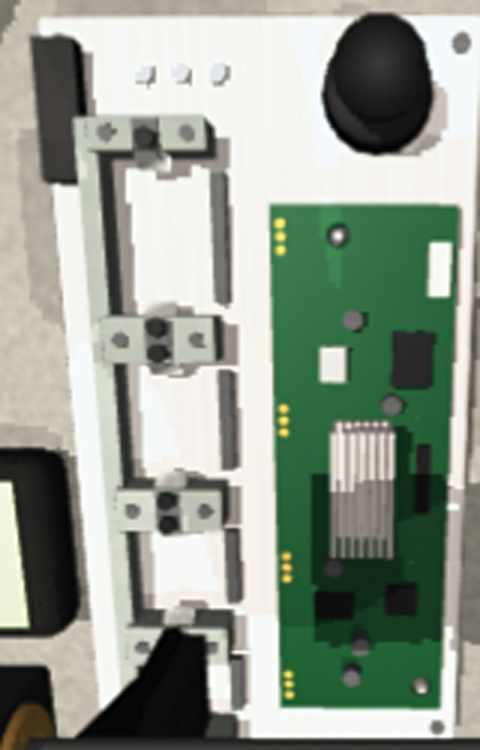

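View pics/c12.png

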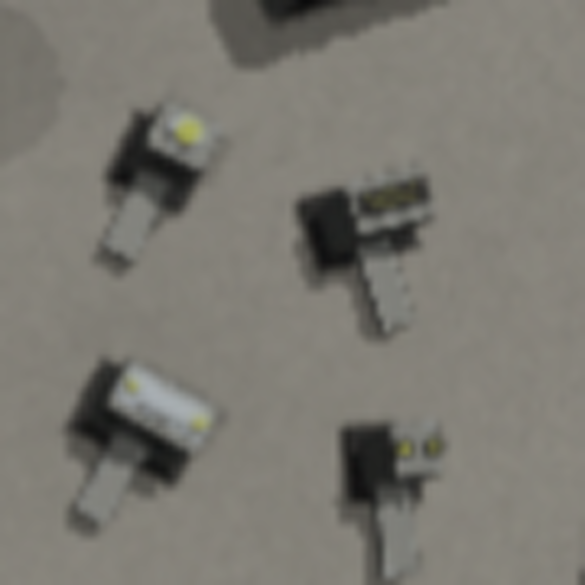

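Run:
```python
from h import *
c=load('w11'); f=lambda p,z: w(c,*cp(p,3,205,20),z)[:2]
Q=[f((338,236),.031),f((421,685),.031)]
t,a,e=fit(Q,[(.010,-.098),(-.028,.098)]); print(t,a,e)
ar=np.radians(2.75);R=np.array([[np.cos(ar),-np.sin(ar)],[np.sin(ar),np.cos(ar)]])
J=lambda p,z: (R.T@(f(p,z)-t)*1000).round(1).tolist()
print('rail in/out',[(J((211,y),.029),J((229,y),.029)) for y in (200,)],[(J((218,420),.029),J((237,420),.029))])
print('screws',J((145,137),.046),J((157,328),.046),J((158,353),.046),J((167,500),.046),J((168,525),.046))
print('hous',J((88,118),.046),J((209,118),.046),J((209,150),.046),J((100,318),.046),J((219,318),.046),J((219,361),.046),J((115,491),.046),J((229,491),.046),J((229,529),.046),J((128,628),.046),J((228,628),.046))
print('floor corner',J((130,175),.022),J((140,385),.022))
print('plung',J((383,75),.072),f((383,75),.072))
print('heatsink',np.mean([f(p,.062) for p in [(333,432),(396,432),(391,556),(333,556)]],axis=0))
crop('w11',225,90,300,190,7,'c13')
```

```text
[ 0.53601451 -0.01219672] 2.761429732222904 [[0.3, -1.1], [-0.3, 1.1]]
rail in/out [([59.5, -110.3], [52.4, -110.3])] [([60.3, -24.0], [52.3, -24.0])]
screws [80.0, -130.4] [79.7, -62.3] [79.9, -52.8] [79.9, 6.4] [80.1, 17.1]
hous [100.4, -136.8] [56.2, -136.6] [56.7, -125.9] [101.6, -66.1] [55.5, -66.1] [56.1, -49.8] [101.1, 2.7] [54.2, 2.5] [54.9, 18.7] [100.2, 63.2] [57.1, 62.9]
floor corner [92.4, -120.3] [94.0, -37.7]
plung [-6.1, -145.0] [ 0.53688793 -0.15736001]
heatsink [ 0.53545926 -0.01206438]
```

View pics/c13.png

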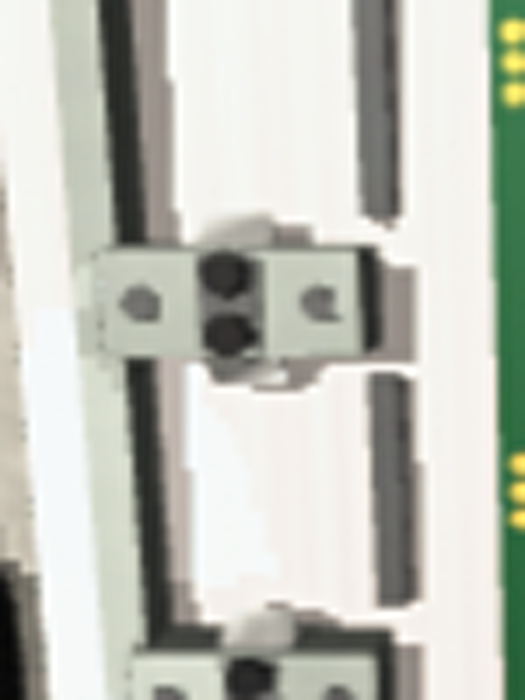

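>>> {"fn": "servo_tool", "kwargs": {"slide": [[-0.08, -0.4, 0], [-0.1, -0.8, 0], [-0.12, -0.9, 0], [-0.12, -0.9, 0], [-0.1, -0.7, 0], [-0.08, -0.4, 0], [0, 0, 0], [0, 0, 0]], "twist": [[0, 0, 0], [0, 0, 0], [0, 0, 0], [0, 0, 0], [0, 0, 0], [0, 0, 0], [0, 0, 0], [0, 0, 0]], "gripper": [0.3, 0.3, 0.3, 0.3, 0.3, 0.3, 0.3, 0.3]}}

```text
time_s: 16.8
tcp_pos: [0.4989, -0.2571, 0.2128]
ee_rot: [[0.048, -0.999, -0.003], [-0.999, -0.048, 0.001], [-0.001, 0.002, -1.0]]
wrist_force: [-0.3, 0.6, -0.3]
gripper_width: 0.697
```

Run:
```python
from h import *
st(); cap('wrist','w12')
```

```text
t 16.8 tcp [ 0.4989 -0.2571  0.2128] psi -87.23 tilt [-0.0025  0.0009] F [-0.3  0.6 -0.3] M [ 0.09 -0.06  0.03] w 0.697
```

View pics/w12.png

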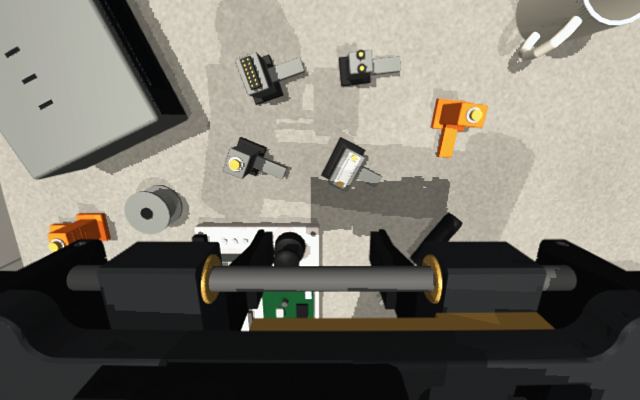

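Run:
```python
from h import *
crop('w12',215,35,410,205,4,'c14')
```

```text
(no output)
```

View pics/c14.png

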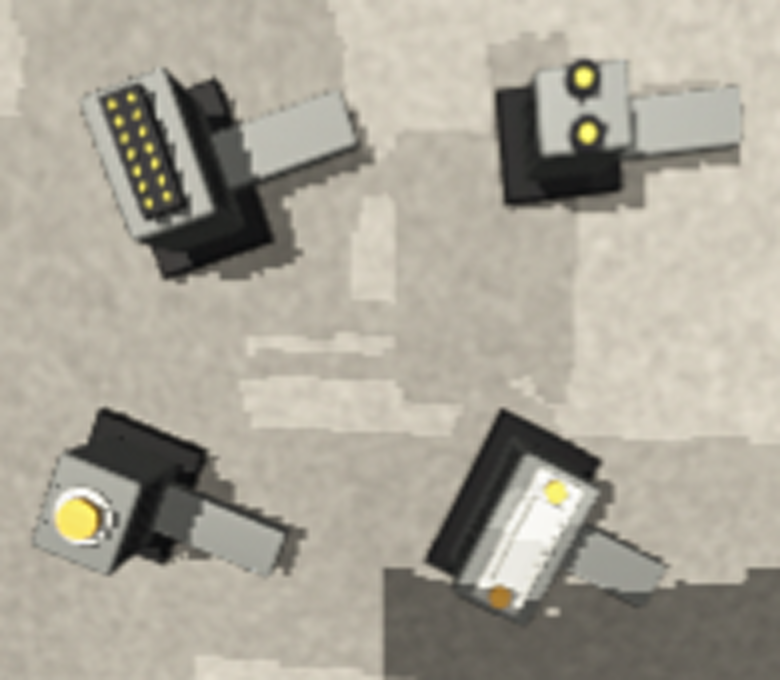

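Run:
```python
from h import *
c=load('w12'); f=lambda p,z: w(c,*cp(p,4,215,35),z)[:2]
H=dict(a=([(535,70),(627,62),(632,147),(542,156)],21,[(740,85),(740,152)]),b=([(68,450),(140,485),(110,575),(33,543)],29,[(295,530),(268,575)]),
c=([(82,97),(163,68),(215,215),(140,240)],37,[(340,92),(358,143)]),d=([(525,455),(600,490),(525,625),(455,590)],45,[(668,573),(640,605)]))
for n,(q,b,ns) in H.items():
    P=[f(p,.062) for p in q];hy=b/2000
    t,a,e=fit(P,[(.012,-hy),(-.012,-hy),(-.012,hy),(.012,hy)])
    m=np.mean([f(p,.019) for p in ns],axis=0); v=t-m
    print(n,t.round(4),round(a,1),e,'nose yaw',np.degrees(np.arctan2(v[1],v[0])).round(1),'len',np.hypot(*v).round(4))
```

```text
a [ 0.4656 -0.3898] 8.5 [[0.3, -0.2], [-0.4, -0.7], [-0.3, 0.4], [0.5, 0.6]] nose yaw 8.2 len 0.0514
b [ 0.5952 -0.2798] -21.5 [[1.1, -0.4], [-1.7, -0.3], [-0.1, 0.7], [0.7, 0.1]] nose yaw -19.3 len 0.0522
c [ 0.5759 -0.3733] 21.3 [[0.8, 0.3], [-0.9, -0.8], [-1.3, -0.6], [1.4, 1.1]] nose yaw 20.9 len 0.0512
d [ 0.4722 -0.278 ] -23.8 [[-0.1, -1.4], [-0.5, -0.3], [-0.3, 1.0], [0.9, 0.7]] nose yaw -24.6 len 0.0519
```

>>> {"fn": "servo_tool", "kwargs": {"slide": [[-0.1, -0.4, 0], [-0.2, -0.8, 0], [-0.16, -0.7, -0.4], [-0.1, -0.31, -0.7], [0, 0, -0.7], [0, 0, -0.6], [0, 0, -0.4], [0, 0, -0.23], [0, 0, 0], [0, 0, 0]], "twist": [[0, 0, 0.3], [0, 0, 0.3], [0, 0, 0.3], [0, 0, 0.02], [0, 0, 0], [0, 0, 0], [0, 0, 0], [0, 0, 0], [0, 0, 0], [0, 0, 0]], "gripper": [0.3, 0.3, 0.3, 0.3, 0.3, 0.3, 0.3, 0.3, 0.3, 0.3]}}

```text
time_s: 18.1
tcp_pos: [0.4669, -0.3905, 0.0335]
ee_rot: [[0.145, -0.989, 0.002], [-0.989, -0.145, -0.001], [0.001, -0.002, -1.0]]
wrist_force: [0.0, 0.7, -0.2]
gripper_width: 0.699
```

Run:
```python
from h import *
st(); cap('wrist','w13')
```

```text
t 18.1 tcp [ 0.4669 -0.3905  0.0335] psi -81.66 tilt [ 0.0019 -0.0012] F [ 0.   0.7 -0.2] M [ 0.06 -0.02 -0.05] w 0.699
```

View pics/w13.png

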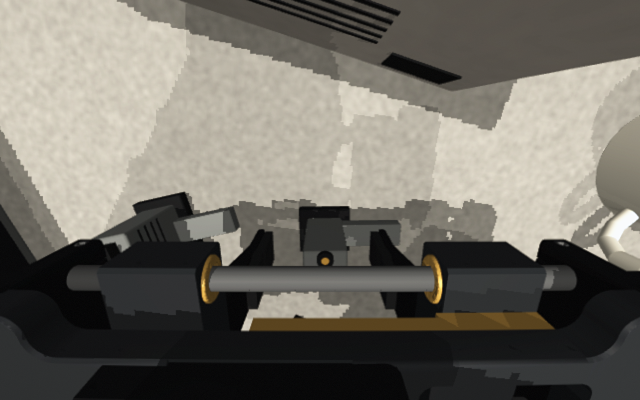

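>>> {"fn": "servo_tool", "kwargs": {"slide": [[0, 0, 0], [0, 0, 0], [0, 0, 0], [0, 0, 0], [0, 0, 0], [0, 0, 0.3], [0, 0, 0.5], [0, 0, 0.6], [0, 0, 0.5], [0, 0, 0.1], [0, 0, 0]], "twist": [[0, 0, 0], [0, 0, 0], [0, 0, 0], [0, 0, 0], [0, 0, 0], [0, 0, 0], [0, 0, 0], [0, 0, 0], [0, 0, 0], [0, 0, 0], [0, 0, 0]], "gripper": [0.5, 0.8, 1, 1, 1, 1, 1, 1, 1, 1, 1]}}

```text
time_s: 19.52
tcp_pos: [0.4654, -0.3898, 0.1514]
ee_rot: [[0.144, -0.99, -0.001], [-0.99, -0.144, 0.001], [-0.001, 0.001, -1.0]]
wrist_force: [-0.8, -0.2, -2.1]
gripper_width: 0.27
```

Run:
```python
from h import *
st(); cap('wrist','w14'); cap('scene','s14')
```

```text
t 19.52 tcp [ 0.4654 -0.3898  0.1514] psi -81.73 tilt [-0.0008  0.0011] F [-0.8 -0.2 -2.1] M [ 0.04  0.03 -0.03] w 0.27
```

View pics/w14.png

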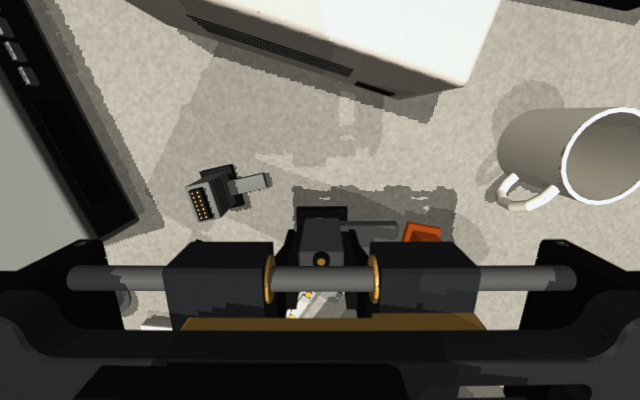

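View pics/s14.png

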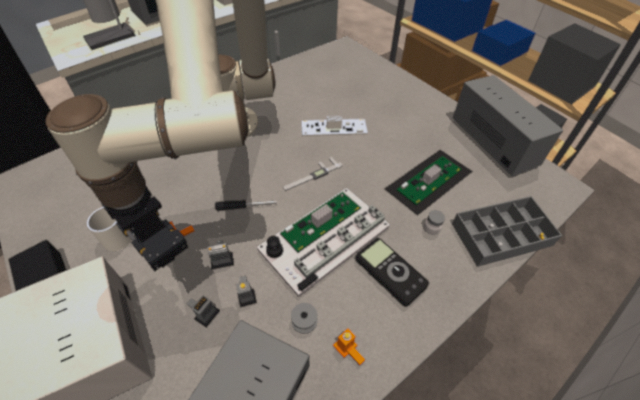

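```bash
cat >> h.py <<'E'
def tl(c,u,v,z,s):
    """pixel at world height z -> (along head +x, head +y) mm rel TCP, head yaw=psi+90"""
    P=w(c,u,v,z); R=np.array(s['ee_rot']); d=P[:2]-np.array(s['tcp_pos'])[:2]
    return [round(float(-R[:2,1]@d*-1*1000),1), round(float(-R[:2,0]@d*1000),1)]
E
python3 - <<'E'
from h import *
s=st(); crop('w14',270,190,410,280,5,'c15')
c=load('w14')
print([tl(c,u,v,.1305,s) for u,v in [(295,207),(347,207)]])
E
```

```text
t 19.62 tcp [ 0.4649 -0.3896  0.1504] psi -81.73 tilt [-0.0029  0.002 ] F [ 0.8  1.1 -1.4] M [ 0.05 -0.11 -0.  ] w 0.275
[[-19.2, -18.8], [16.4, -18.8]]
```

View pics/c15.png

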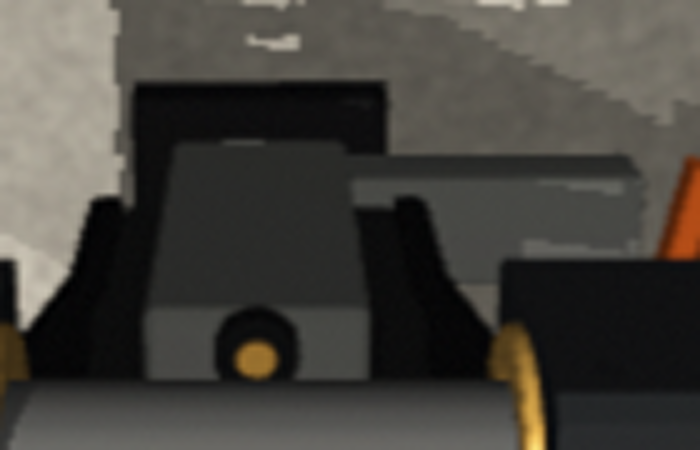

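Run:
```python
from h import *
s=st(); c=load('w14')
for p in [(105,198),(125,200),(395,198),(420,198)]: print('fingertip',tl(c,*cp(p,5,270,190),.1504,s))
for p in [(180,143),(345,143)]: print('block bottom/edge',tl(c,*cp(p,5,270,190),.1304,s))
for p in [(147,307),(368,307)]: print('block top edge',tl(c,*cp(p,5,270,190),.182,s))
for p in [(135,85),(385,85)]: print('foot top',tl(c,*cp(p,5,270,190),.1302,s))
for p in [(630,157),(350,155)]: print('nose far edge',tl(c,*cp(p,5,270,190),.139,s))
```

```text
t 19.62 tcp [ 0.4649 -0.3896  0.1504] psi -81.73 tilt [-0.0029  0.002 ] F [ 0.8  1.1 -1.4] M [ 0.05 -0.11 -0.  ] w 0.275
fingertip [-20.5, -10.7]
fingertip [-18.0, -10.5]
fingertip [15.8, -10.7]
fingertip [19.0, -10.7]
block bottom/edge [-12.1, -10.6]
block bottom/edge [10.8, -10.6]
block top edge [-12.9, -11.9]
block top edge [10.0, -11.8]
foot top [-18.2, -19.0]
foot top [16.1, -19.0]
nose far edge [48.1, -11.8]
nose far edge [10.9, -12.1]
```

>>> {"fn": "servo_tool", "kwargs": {"slide": [[0.1, 0.35, 0], [0.22, 0.7, 0], [0.28, 0.9, 0], [0.28, 0.9, 0], [0.28, 0.9, 0], [0.28, 0.9, 0], [0.28, 0.9, 0], [0.28, 0.9, 0], [0.22, 0.75, 0], [0.14, 0.5, 0], [0.07, 0.23, 0], [0, 0, 0]], "twist": [[0, 0, -0.1], [0, 0, -0.1], [0, 0, -0.1], [0, 0, -0.1], [0, 0, -0.1], [0, 0, -0.1], [0, 0, -0.1], [0, 0, -0.1], [0, 0, -0.1], [0, 0, -0.02], [0, 0, 0], [0, 0, 0]], "gripper": [1, 1, 1, 1, 1, 1, 1, 1, 1, 1, 1, 1]}}

```text
time_s: 21.12
tcp_pos: [0.6112, 0.0857, 0.1511]
ee_rot: [[0.049, -0.999, -0.002], [-0.999, -0.049, -0.001], [0.001, 0.002, -1.0]]
wrist_force: [0.5, -0.3, -0.9]
gripper_width: 0.271
```

>>> {"fn": "servo_tool", "kwargs": {"slide": [[0, 0, -0.5], [0, 0, -0.2], [0, 0, 0]], "twist": [[0, 0, 0], [0, 0, 0], [0, 0, 0]], "gripper": [1, 1, 1]}}

```text
time_s: 21.5
tcp_pos: [0.6109, 0.0843, 0.1094]
ee_rot: [[0.047, -0.999, -0.002], [-0.999, -0.047, -0.001], [0.001, 0.003, -1.0]]
wrist_force: [0.7, 0.5, -0.0]
gripper_width: 0.273
```

Run:
```python
from h import *
st(); cap('wrist','w15'); cap('scene','s15'); crop('s15',230,170,410,310,4.3,'c16')
```

```text
t 21.5 tcp [0.6109 0.0843 0.1094] psi -87.29 tilt [-0.0025 -0.0012] F [ 0.7  0.5 -0. ] M [ 0.09 -0.12 -0.02] w 0.273
```

View pics/w15.png

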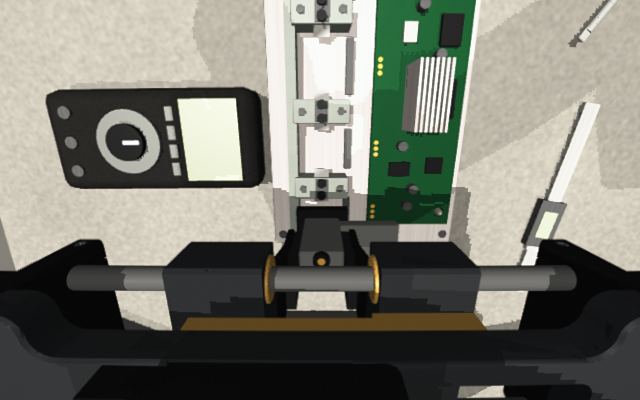

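View pics/c16.png

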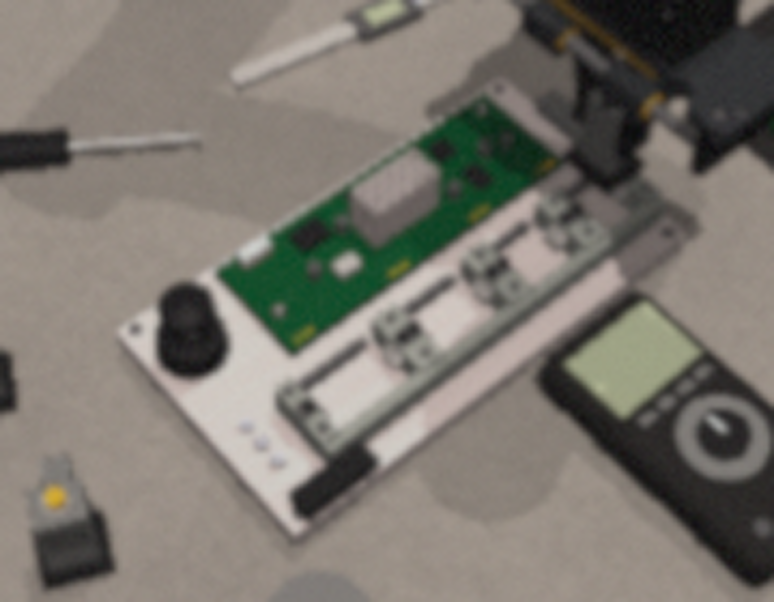

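Run:
```python
from h import *
crop('w15',260,0,420,260,3,'c17')
crop('w15',270,165,380,255,7,'c18')
```

```text
(no output)
```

View pics/c17.png

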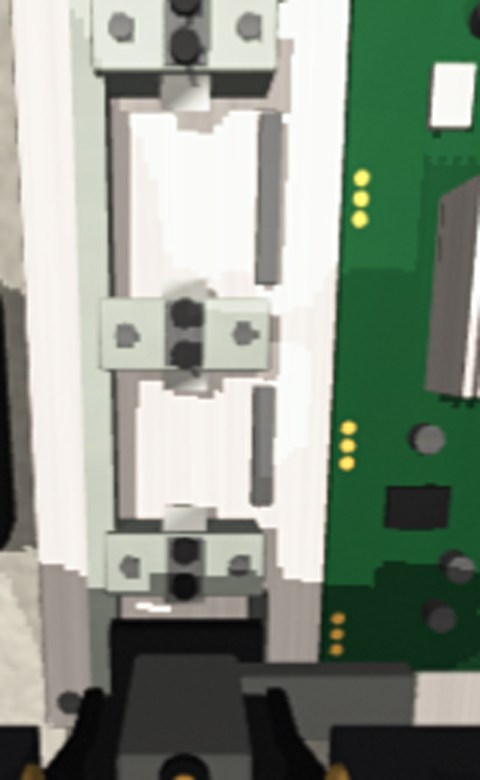

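View pics/c18.png

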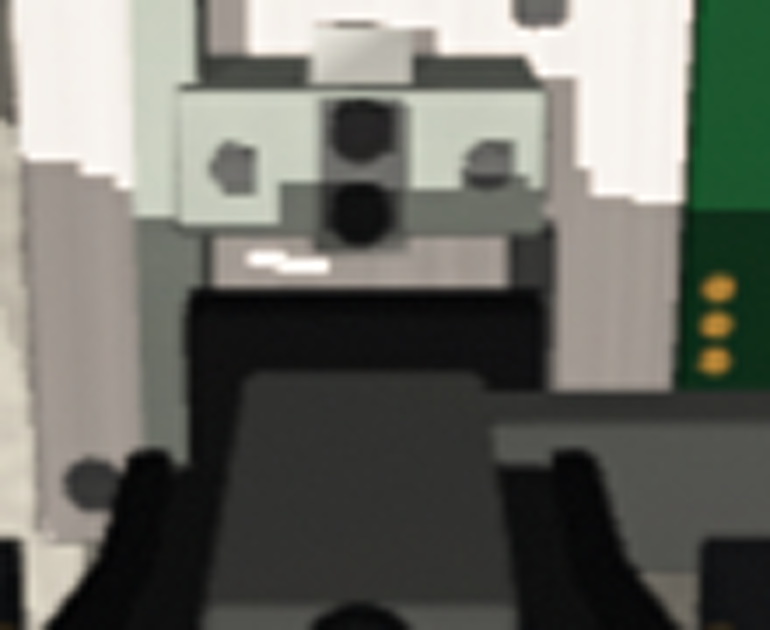

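```bash
sed -i 's/-R\[:2,1\]@d\*-1\*1000/-R[:2,1]@d*1000/' h.py
python3 - <<'E'
from h import *
s=st(); c=load('w15')
A=lambda n,p,z: print(n,tl(c,*cp(p,3,260,0),z,s))
B=lambda n,p,z: print(n,tl(c,*cp(p,7,270,165),z,s))
A('h3 lo',(185,298),.046);A('h3 hi',(185,369),.046);A('h4 -',(185,535),.046);A('h4 +',(185,594),.046)
B('h4 -',(360,88),.046);B('h4 +',(360,235),.046)
B('h4 scr',(360,128),.046);B('h4 scr',(360,213),.046)
B('h4 l',(180,220),.046);B('h4 r',(548,220),.046)
A('rail in',(253,440),.029);A('rail out',(271,440),.029);A('h2+',(185,68),.046)
B('foot far l',(190,292),.0785);B('foot far r',(545,292),.0785);B('finger l',(150,450),.1094);B('finger',(575,452),.1094)
B('blk top l',(205,605),.1405);B('blk top r',(520,605),.1405)
A('pin1',(0,0),.03)
E
```

```text
t 21.6 tcp [0.6122 0.085  0.1111] psi -87.25 tilt [ 0.0012 -0.    ] F [ 0.   0.5 -0.8] M [ 0.11 -0.09  0.  ] w 0.279
h3 lo [-0.8, -91.4]
h3 hi [-0.8, -74.0]
h4 - [-0.9, -30.2]
h4 + [-0.9, -13.4]
h4 - [-0.6, -30.9]
h4 + [-0.6, -13.0]
h4 scr [-0.6, -26.1]
h4 scr [-0.6, -15.8]
h4 l [20.9, -14.9]
h4 r [-23.0, -14.9]
rail in [-20.3, -54.1]
rail out [-25.4, -54.1]
h2+ [-0.8, -142.9]
foot far l [17.0, -16.5]
foot far r [-19.6, -16.4]
finger l [18.3, -11.8]
finger [-19.5, -11.5]
blk top l [11.1, -12.4]
blk top r [-12.0, -12.4]
pin1 [45.1, -162.6]
```

>>> {"fn": "servo_tool", "kwargs": {"slide": [[0, 0.03, -0.3], [0, 0, -0.12], [0, 0, 0], [0, 0, 0]], "twist": [[0, 0, 0], [0, 0, 0], [0, 0, 0], [0, 0, 0]], "gripper": [1, 1, 1, 1]}}

```text
time_s: 22.1
tcp_pos: [0.6122, 0.0875, 0.086]
ee_rot: [[0.049, -0.999, 0.001], [-0.999, -0.049, 0.0], [-0.0, -0.001, -1.0]]
wrist_force: [-1.0, -0.7, -1.4]
gripper_width: 0.27
```

Run:
```python
from h import *
st(); cap('wrist','w16')
crop('w16',270,165,380,255,7,'c19'); st()
```

```text
t 22.1 tcp [0.6122 0.0875 0.086 ] psi -87.21 tilt [0.0015 0.0003] F [-1.  -0.7 -1.4] M [ 0.14 -0.1  -0.03] w 0.27
t 22.15 tcp [0.6122 0.0875 0.086 ] psi -87.22 tilt [0.0015 0.0004] F [ 0.1  0.1 -0.8] M [ 0.03 -0.02  0.04] w 0.271
```

View pics/c19.png

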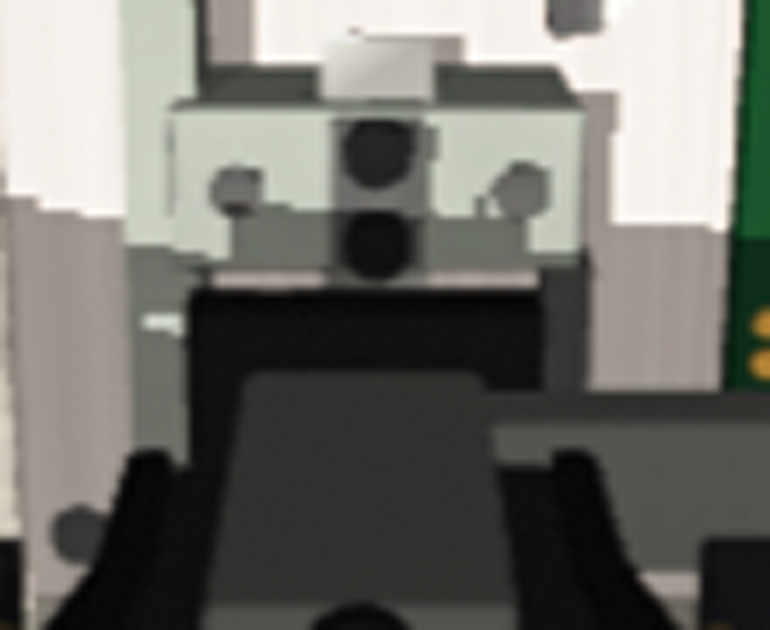

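>>> {"fn": "servo_tool", "kwargs": {"slide": [[-0.013, 0.025, -0.08], [0, 0, -0.05], [0, 0, 0], [0, 0, 0]], "twist": [[0, 0, 0], [0, 0, 0], [0, 0, 0], [0, 0, 0]], "gripper": [1, 1, 1, 1]}}

```text
time_s: 22.65
tcp_pos: [0.6109, 0.0889, 0.0774]
ee_rot: [[0.048, -0.999, 0.0], [-0.999, -0.048, -0.0], [0.0, -0.0, -1.0]]
wrist_force: [0.1, 0.7, -0.5]
gripper_width: 0.272
```

Run:
```python
from h import *
st(); cap('wrist','w17')
crop('w17',270,165,380,255,7,'c20'); cap('scene','s17'); crop('s17',330,170,430,250,7,'c21')
```

```text
t 22.65 tcp [0.6109 0.0889 0.0774] psi -87.22 tilt [ 0.0001 -0.0001] F [ 0.1  0.7 -0.5] M [ 0.13 -0.07  0.05] w 0.272
```

View pics/c20.png

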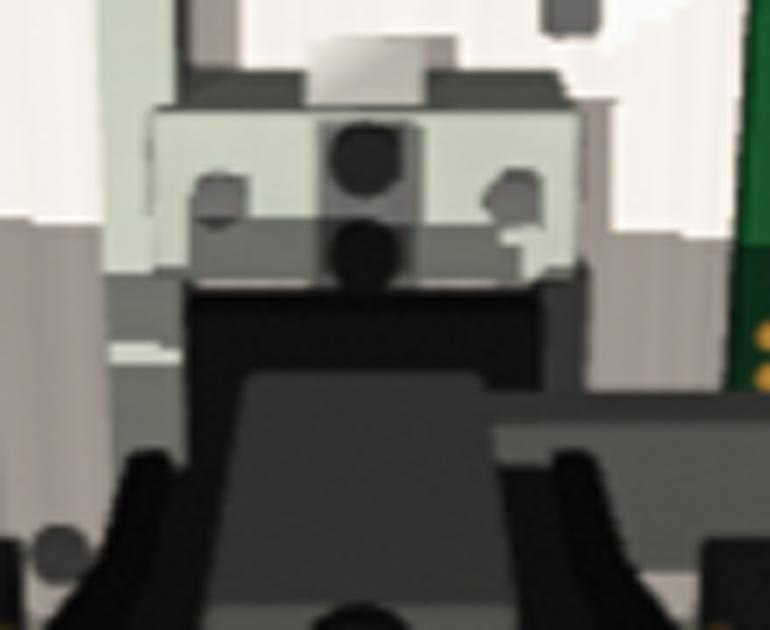

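View pics/c21.png

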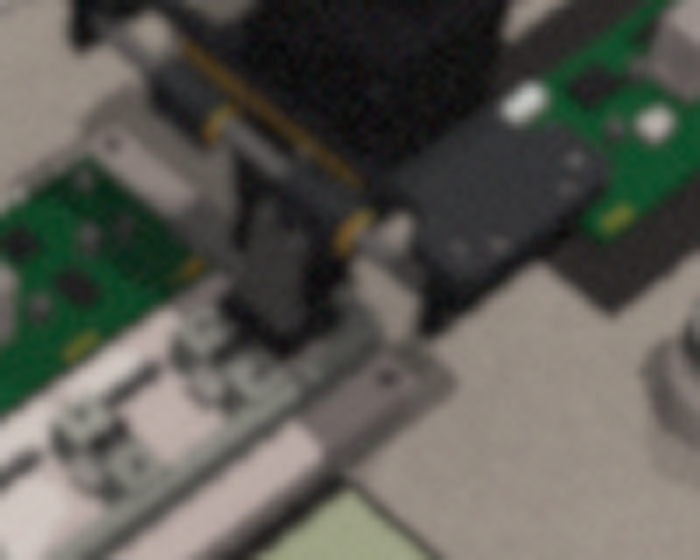

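>>> {"fn": "servo_tool", "kwargs": {"slide": [[0, 0.01, -0.04], [0, 0, -0.06], [0, 0, -0.06], [0, 0, 0]], "twist": [[0, 0, 0], [0, 0, 0], [0, 0, 0], [0, 0, 0]], "gripper": [1, 1, 1, 1]}}

```text
time_s: 23.25
tcp_pos: [0.6117, 0.0897, 0.0685]
ee_rot: [[0.049, -0.999, 0.002], [-0.999, -0.049, 0.0], [-0.0, -0.002, -1.0]]
wrist_force: [0.3, -0.8, 2.8]
gripper_width: 0.276
```

>>> {"fn": "servo_tool", "kwargs": {"slide": [[0, 0, -0.06], [0, 0, -0.04], [0, 0, 0]], "twist": [[0, 0, 0], [0, 0, 0], [0, 0, 0]], "gripper": [1, 1, 1]}}

```text
time_s: 23.62
tcp_pos: [0.6116, 0.0897, 0.0619]
ee_rot: [[0.049, -0.999, 0.002], [-0.999, -0.049, 0.0], [-0.0, -0.002, -1.0]]
wrist_force: [0.7, 0.8, 2.3]
gripper_width: 0.272
```

>>> {"fn": "servo_tool", "kwargs": {"slide": [[0, 0, -0.06], [0, 0, -0.06], [0, 0, 0]], "twist": [[0, 0, 0], [0, 0, 0], [0, 0, 0]], "gripper": [1, 1, 1]}}

```text
time_s: 24.0
tcp_pos: [0.6101, 0.0893, 0.0542]
ee_rot: [[0.048, -0.999, -0.002], [-0.999, -0.048, -0.0], [0.0, 0.002, -1.0]]
wrist_force: [-0.7, 0.5, 3.8]
gripper_width: 0.27
```

Run:
```python
from h import *
st(); cap('wrist','w18')
crop('w18',270,165,380,255,7,'c20')
```

```text
t 24.0 tcp [0.6101 0.0893 0.0542] psi -87.23 tilt [-0.0017 -0.0005] F [-0.7  0.5  3.8] M [0.21 0.22 0.01] w 0.27
```

View pics/c20.png

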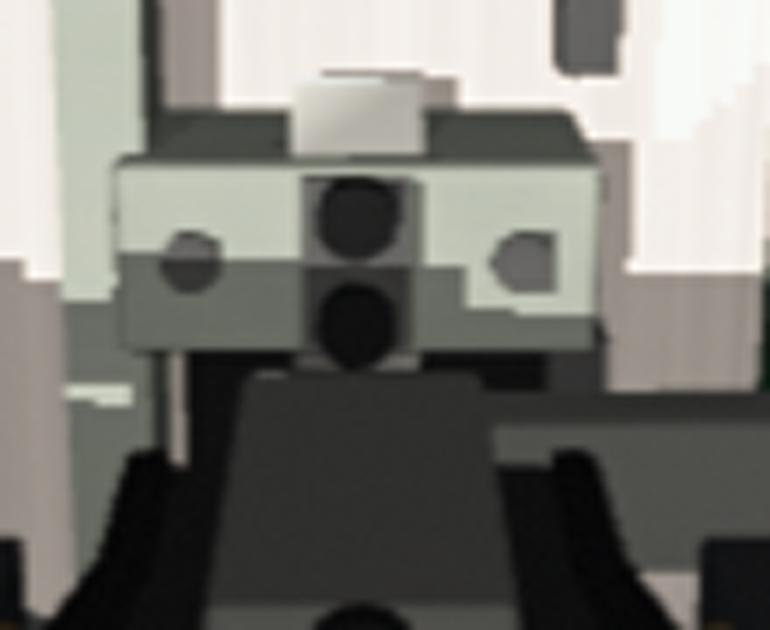

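>>> {"fn": "servo_tool", "kwargs": {"slide": [[0, 0, -0.04], [0, 0, -0.03], [0, 0, 0]], "twist": [[0, 0, 0], [0, 0, 0], [0, 0, 0]], "gripper": [1, 1, 1]}}

```text
time_s: 24.42
tcp_pos: [0.6102, 0.0893, 0.0541]
ee_rot: [[0.05, -0.999, -0.001], [-0.999, -0.05, -0.001], [0.001, 0.001, -1.0]]
wrist_force: [-9.7, 1.0, 22.1]
gripper_width: 0.273
```

>>> {"fn": "servo_tool", "kwargs": {"slide": [[0.01, 0, -0.02], [0, 0, 0], [0, 0, 0]], "twist": [[0, 0, 0], [0, 0, 0], [0, 0, 0]], "gripper": [1, 1, 1]}}

```text
time_s: 24.8
tcp_pos: [0.6103, 0.0893, 0.054]
ee_rot: [[0.05, -0.999, -0.001], [-0.999, -0.05, -0.001], [0.001, 0.001, -1.0]]
wrist_force: [-11.6, 1.9, 26.9]
gripper_width: 0.279
```

Run:
```python
from h import *
st(); cap('wrist','w19')
crop('w19',270,165,380,255,7,'c20')
```

```text
t 24.8 tcp [0.6103 0.0893 0.054 ] psi -87.14 tilt [-0.0014 -0.0013] F [-11.6   1.9  26.9] M [ 0.62  3.75 -0.01] w 0.279
```

View pics/c20.png

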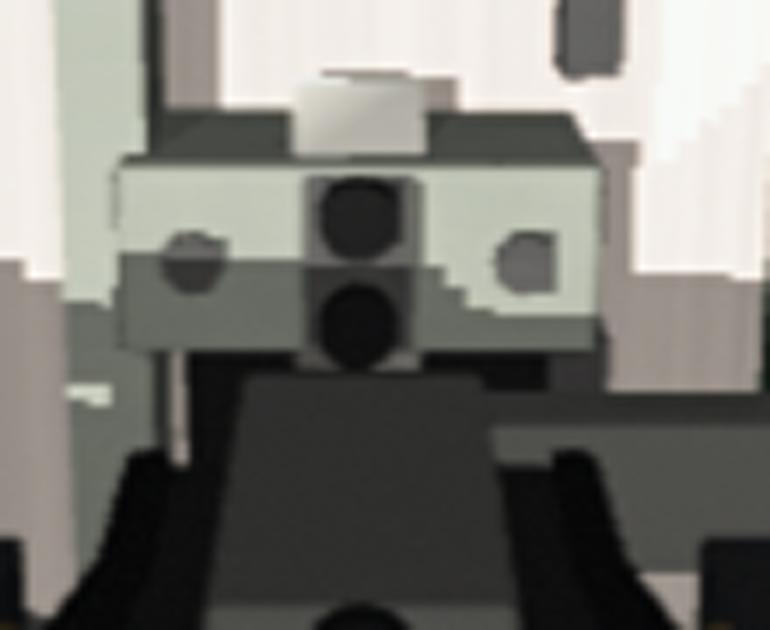

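>>> {"fn": "servo_tool", "kwargs": {"slide": [[0, 0, 0.06], [0, 0, 0.06], [0, 0, 0.06], [0, 0, 0.04], [0, 0, 0]], "twist": [[0, 0, 0], [0, 0, 0], [0, 0, 0], [0, 0, 0], [0, 0, 0]], "gripper": [1, 1, 1, 1, 1]}}

```text
time_s: 25.48
tcp_pos: [0.6104, 0.0892, 0.0561]
ee_rot: [[0.046, -0.999, -0.004], [-0.999, -0.046, 0.0], [-0.0, 0.004, -1.0]]
wrist_force: [7.9, 0.0, -24.5]
gripper_width: 0.273
```

>>> {"fn": "servo_tool", "kwargs": {"slide": [[0, 0, 0.02], [0, 0, 0], [0, 0, -0.06], [0, 0, -0.04], [0, 0, 0]], "twist": [[0, 0, 0], [0, 0, 0], [0, 0, 0], [0, 0, 0], [0, 0, 0]], "gripper": [1, 1, 1, 1, 1]}}

```text
time_s: 26.1
tcp_pos: [0.6104, 0.0892, 0.0559]
ee_rot: [[0.048, -0.999, -0.003], [-0.999, -0.048, -0.0], [0.0, 0.003, -1.0]]
wrist_force: [3.4, 1.1, -15.3]
gripper_width: 0.279
```

Run:
```python
from h import *
st(); cap('wrist','w20')
crop('w20',270,165,380,255,7,'c20')
```

```text
t 26.1 tcp [0.6104 0.0892 0.0559] psi -87.27 tilt [-0.0025 -0.0003] F [  3.4   1.1 -15.3] M [ 0.11 -1.04  0.01] w 0.279
```

View pics/c20.png

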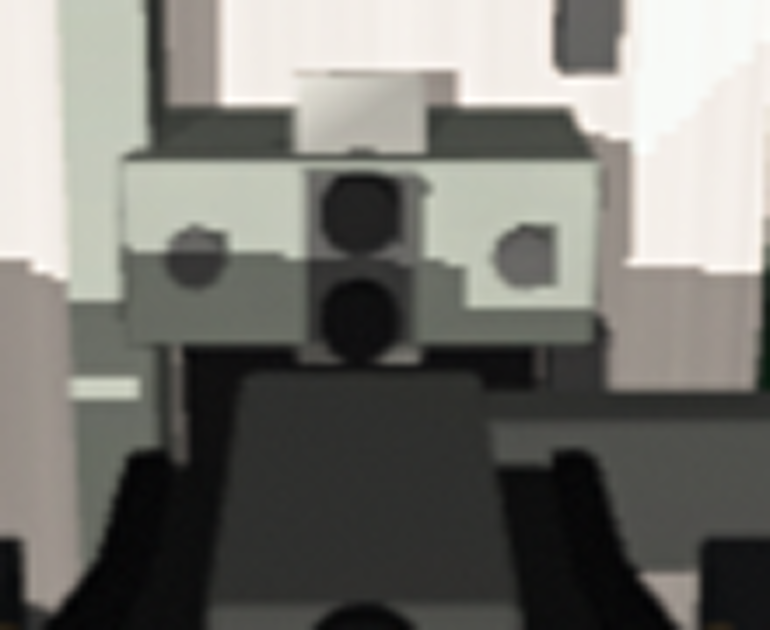

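>>> {"fn": "servo_tool", "kwargs": {"slide": [[0, 0, -0.05], [0, 0, 0], [0, 0, 0], [0, 0, 0], [0, 0, 0.5], [0, 0, 0.9], [0, 0, 0.9], [0, 0, 0.3], [0, 0, 0]], "twist": [[0, 0, 0], [0, 0, 0], [0, 0, 0], [0, 0, 0], [0, 0, 0], [0, 0, 0], [0, 0, 0], [0, 0, 0], [0, 0, 0]], "gripper": [1, 0.6, 0.5, 0.5, 0.5, 0.5, 0.5, 0.3, 0.3]}}

```text
time_s: 27.28
tcp_pos: [0.6123, 0.0897, 0.2129]
ee_rot: [[0.049, -0.999, 0.005], [-0.999, -0.048, 0.002], [-0.002, -0.005, -1.0]]
wrist_force: [-0.1, -0.2, -1.2]
gripper_width: 0.641
```

Run:
```python
from h import *
st(); cap('wrist','w21'); cap('top','t21');crop('t21',250,140,460,260,3.7,'c22')
```

```text
t 27.27 tcp [0.6123 0.0897 0.2129] psi -87.22 tilt [0.0045 0.0017] F [-0.1 -0.2 -1.2] M [ 0.09 -0.04  0.03] w 0.641
```

View pics/w21.png

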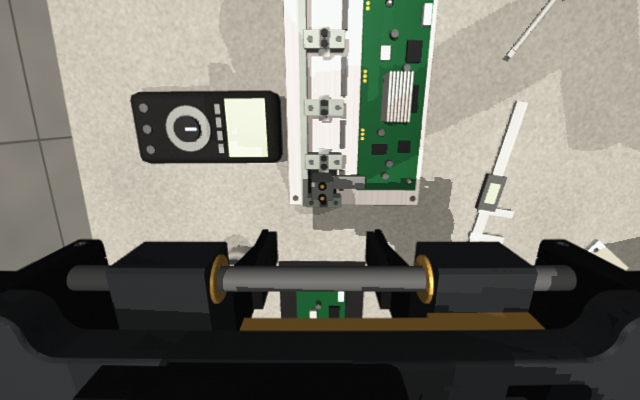

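View pics/c22.png

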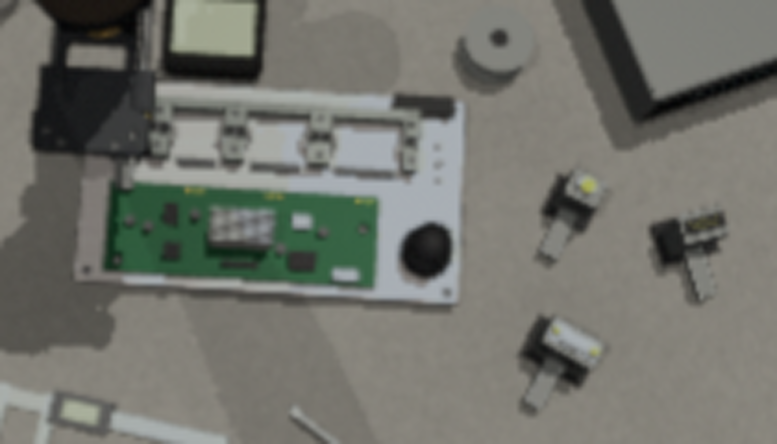

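>>> {"fn": "servo_tool", "kwargs": {"slide": [[-0.02, -0.4, 0], [-0.03, -0.7, 0], [-0.04, -0.85, 0], [-0.04, -0.85, 0], [-0.04, -0.85, 0], [-0.04, -0.85, 0], [-0.03, -0.75, 0], [-0.02, -0.4, 0], [0, 0, 0], [0, 0, 0]], "twist": [[0, 0, -0.2], [0, 0, -0.5], [0, 0, -0.7], [0, 0, -0.7], [0, 0, -0.7], [0, 0, -0.6], [0, 0, -0.4], [0, 0, -0.07], [0, 0, 0], [0, 0, 0]], "gripper": [0.3, 0.3, 0.3, 0.3, 0.3, 0.3, 0.3, 0.3, 0.3, 0.3]}}

```text
time_s: 28.62
tcp_pos: [0.5952, -0.2496, 0.2096]
ee_rot: [[-0.35, -0.937, -0.002], [-0.937, 0.35, 0.001], [0.0, 0.002, -1.0]]
wrist_force: [-0.9, 0.5, 0.7]
gripper_width: 0.703
```

Run:
```python
from h import *
st(); cap('wrist','w22'); print(w(load('t21'),385,153,.036))
```

```text
t 28.62 tcp [ 0.5952 -0.2496  0.2096] psi -110.48 tilt [-0.0019  0.0005] F [-0.9  0.5  0.7] M [ 0.13 -0.11 -0.04] w 0.703
[ 0.70947291 -0.20876599  0.036     ]
```

View pics/w22.png

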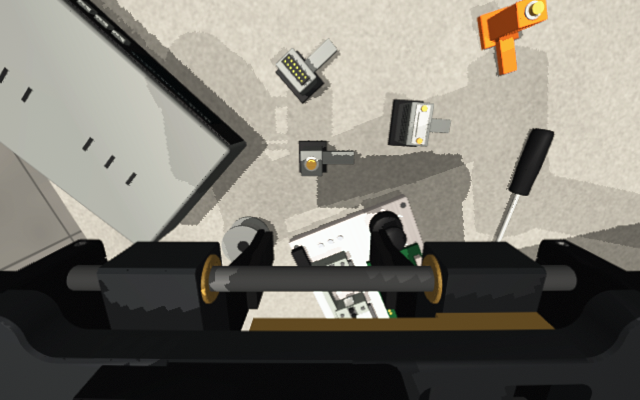

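Run:
```python
from h import *
crop('w22',285,125,375,190,8,'c23')
```

```text
(no output)
```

View pics/c23.png

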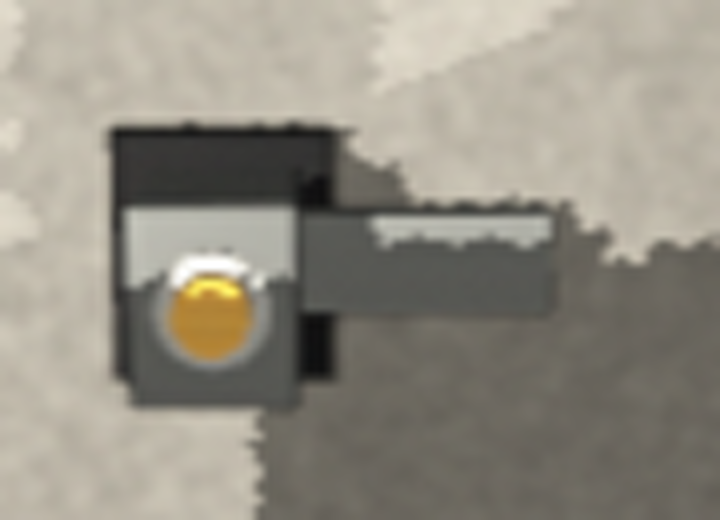

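Run:
```python
from h import *
c=load('w22'); f=lambda p,z: w(c,*cp(p,8,285,125),z)[:2]
t,a,e=fit([f(p,.062) for p in [(124,206),(299,206),(299,406),(132,406)]],[(.012,-.0145),(-.012,-.0145),(-.012,.0145),(.012,.0145)])
m=(f((555,210),.019)+f((555,316),.019))/2; v=t-m
print(t,a,e,np.degrees(np.arctan2(v[1],v[0])),np.hypot(*v))
t2,a2,e2=fit([f((112,130),.010),f((335,130),.010),f((335,380),.010),f((112,380),.010)],[(.018,-.02),(-.018,-.02),(-.018,.02),(.018,.02)]); print(t2,a2,e2)
```

```text
[ 0.59591615 -0.27962079] -20.115738353559788 [[-0.2, -0.5], [-0.3, -0.6], [-0.0, 0.6], [0.6, 0.5]] -20.533999476949173 0.05224623330348291
[ 0.59600468 -0.27930029] -20.725098214103852 [[0.4, -0.2], [-0.2, 0.2], [0.1, -0.0], [-0.3, -0.0]]
```

>>> {"fn": "servo_tool", "kwargs": {"slide": [[0.01, -0.3, -0.3], [0, -0.2, -0.6], [0, 0, -0.7], [0, 0, -0.7], [0, 0, -0.45], [0, 0, -0.23], [0, 0, 0], [0, 0, 0], [0, 0, 0], [0, 0, 0], [0, 0, 0], [0, 0, 0]], "twist": [[0, 0, 0], [0, 0, 0], [0, 0, 0], [0, 0, 0], [0, 0, 0], [0, 0, 0], [0, 0, 0], [0, 0, 0], [0, 0, 0], [0, 0, 0], [0, 0, 0], [0, 0, 0]], "gripper": [0.3, 0.3, 0.3, 0.3, 0.3, 0.3, 0.3, 0.5, 0.7, 1, 1, 1]}}

```text
time_s: 30.18
tcp_pos: [0.5964, -0.2795, 0.032]
ee_rot: [[-0.349, -0.937, -0.0], [-0.937, 0.349, -0.0], [0.0, 0.0, -1.0]]
wrist_force: [-0.8, 1.2, 1.0]
gripper_width: 0.274
```

>>> {"fn": "servo_tool", "kwargs": {"slide": [[0, 0, 0], [0, 0, 0.3], [0, 0, 0.5], [0, 0, 0.6], [0, 0, 0.5], [0, 0, 0.1], [0, 0, 0]], "twist": [[0, 0, 0], [0, 0, 0], [0, 0, 0], [0, 0, 0], [0, 0, 0], [0, 0, 0], [0, 0, 0]], "gripper": [1, 1, 1, 1, 1, 1, 1]}}

```text
time_s: 31.05
tcp_pos: [0.5962, -0.2793, 0.1516]
ee_rot: [[-0.35, -0.937, 0.0], [-0.937, 0.35, 0.001], [-0.001, 0.0, -1.0]]
wrist_force: [-0.4, -0.2, -0.8]
gripper_width: 0.273
```

Run:
```python
from h import *
st(); cap('wrist','w23')
```

```text
t 31.05 tcp [ 0.5962 -0.2793  0.1516] psi -110.46 tilt [0.     0.0006] F [-0.4 -0.2 -0.8] M [ 0.07 -0.1   0.04] w 0.273
```

View pics/w23.png

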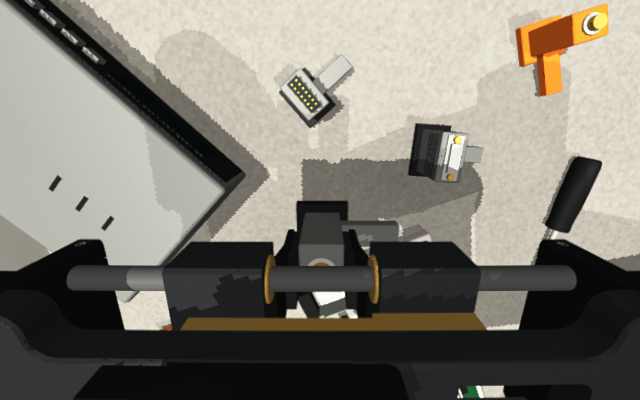

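>>> {"fn": "servo_tool", "kwargs": {"slide": [[0.02, 0.35, 0], [0.04, 0.65, 0], [0.04, 0.8, 0], [0.04, 0.8, 0], [0.04, 0.8, 0], [0.04, 0.8, 0], [0.03, 0.65, 0], [0.03, 0.38, 0], [0, 0, -0.5], [0, 0, -0.4], [0, 0, -0.2], [0, 0, 0]], "twist": [[0, 0, 0.2], [0, 0, 0.5], [0, 0, 0.6], [0, 0, 0.6], [0, 0, 0.6], [0, 0, 0.6], [0, 0, 0.5], [0, 0, 0.27], [0, 0, 0], [0, 0, 0], [0, 0, 0], [0, 0, 0]], "gripper": [1, 1, 1, 1, 1, 1, 1, 1, 1, 1, 1, 1]}}

```text
time_s: 32.6
tcp_pos: [0.6127, 0.0339, 0.0848]
ee_rot: [[0.048, -0.999, -0.002], [-0.999, -0.048, -0.001], [0.001, 0.002, -1.0]]
wrist_force: [0.5, -0.5, -1.5]
gripper_width: 0.273
```

>>> {"fn": "servo_tool", "kwargs": {"slide": [[0, 0, 0], [0, 0, 0]], "twist": [[0, 0, 0], [0, 0, 0]], "gripper": [1, 1]}}

```text
time_s: 32.85
tcp_pos: [0.614, 0.0343, 0.0869]
ee_rot: [[0.048, -0.999, 0.002], [-0.999, -0.048, 0.001], [-0.0, -0.002, -1.0]]
wrist_force: [0.7, 0.2, -0.7]
gripper_width: 0.273
```

Run:
```python
from h import *
st(); cap('wrist','w24');crop('w24',260,130,390,260,6,'c24')
```

```text
t 32.85 tcp [0.614  0.0343 0.0869] psi -87.23 tilt [0.0021 0.0005] F [ 0.7  0.2 -0.7] M [ 0.1  -0.1  -0.07] w 0.273
```

View pics/c24.png

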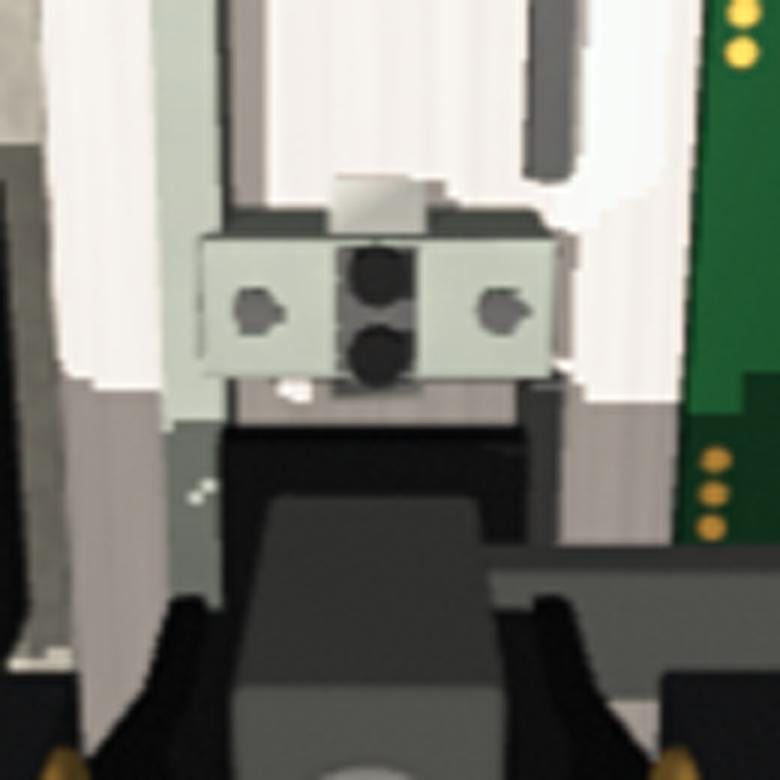

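>>> {"fn": "servo_tool", "kwargs": {"slide": [[-0.01, -0.018, -0.08], [0, 0, -0.05], [0, 0, 0], [0, 0, 0]], "twist": [[0, 0, 0], [0, 0, 0], [0, 0, 0], [0, 0, 0]], "gripper": [1, 1, 1, 1]}}

```text
time_s: 33.4
tcp_pos: [0.6127, 0.0332, 0.0779]
ee_rot: [[0.048, -0.999, 0.0], [-0.999, -0.048, -0.0], [0.0, 0.0, -1.0]]
wrist_force: [0.4, 0.4, -0.8]
gripper_width: 0.273
```

Run:
```python
from h import *
st(); cap('wrist','w25');crop('w25',260,130,390,260,6,'c24')
```

```text
t 33.4 tcp [0.6127 0.0332 0.0779] psi -87.22 tilt [ 0.     -0.0001] F [ 0.4  0.4 -0.8] M [ 0.11 -0.12 -0.03] w 0.273
```

View pics/c24.png

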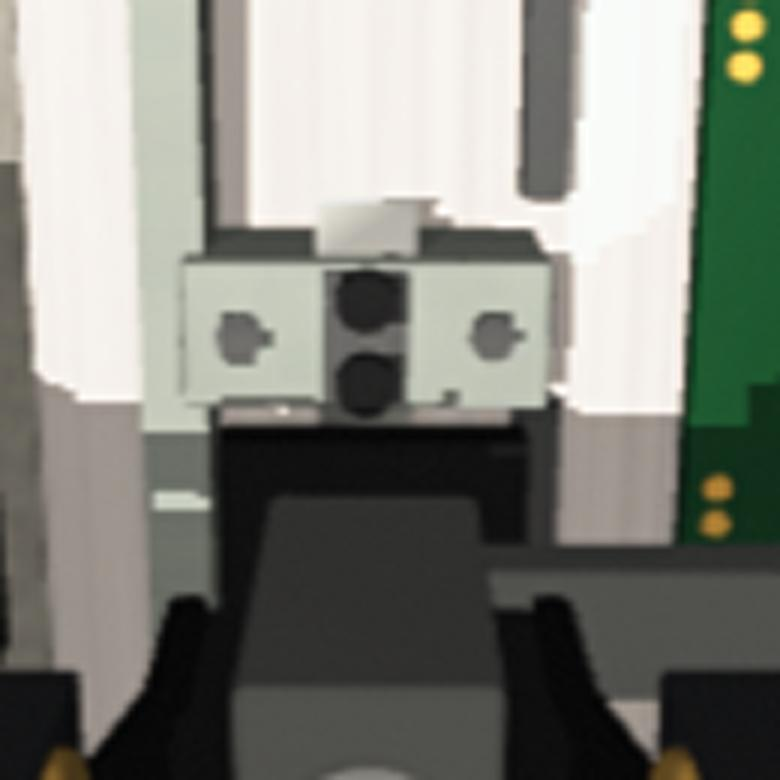

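>>> {"fn": "servo_tool", "kwargs": {"slide": [[0.007, -0.016, -0.04], [0, 0, -0.06], [0, 0, -0.06], [0, 0, -0.06], [0, 0, 0]], "twist": [[0, 0, 0], [0, 0, 0], [0, 0, 0], [0, 0, 0], [0, 0, 0]], "gripper": [1, 1, 1, 1, 1]}}

```text
time_s: 34.08
tcp_pos: [0.6144, 0.0324, 0.066]
ee_rot: [[0.049, -0.999, 0.003], [-0.999, -0.049, 0.0], [-0.0, -0.003, -1.0]]
wrist_force: [-0.0, 0.7, 4.8]
gripper_width: 0.275
```

Run:
```python
from h import *
st(); cap('wrist','w26');crop('w26',260,130,390,260,6,'c24')
```

```text
t 34.08 tcp [0.6144 0.0324 0.066 ] psi -87.18 tilt [0.0033 0.0002] F [-0.   0.7  4.8] M [ 0.23 -0.13  0.01] w 0.275
```

View pics/c24.png

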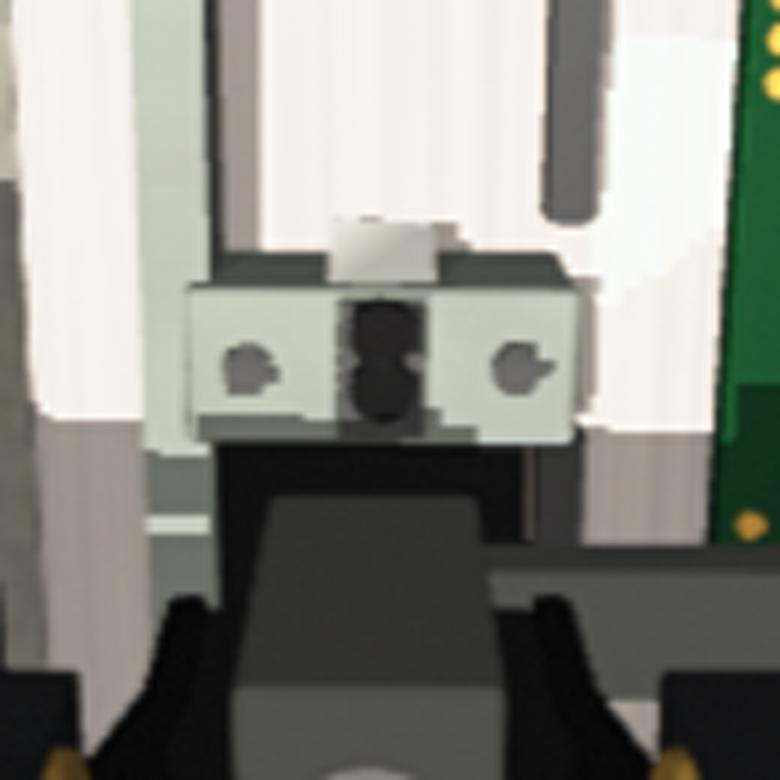

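>>> {"fn": "servo_tool", "kwargs": {"slide": [[-0.01, 0, -0.06], [0, 0, -0.06], [0, 0, -0.06], [0, 0, -0.04], [0, 0, 0]], "twist": [[0, 0, 0], [0, 0, 0], [0, 0, 0], [0, 0, 0], [0, 0, 0]], "gripper": [1, 1, 1, 1, 1]}}

```text
time_s: 34.75
tcp_pos: [0.612, 0.0321, 0.0537]
ee_rot: [[0.049, -0.999, -0.001], [-0.999, -0.049, -0.001], [0.001, 0.001, -1.0]]
wrist_force: [-5.6, 1.6, 13.9]
gripper_width: 0.276
```

>>> {"fn": "servo_tool", "kwargs": {"slide": [[0, 0, -0.04], [0, 0, 0], [0, 0, 0]], "twist": [[0, 0, 0], [0, 0, 0], [0, 0, 0]], "gripper": [1, 1, 1]}}

```text
time_s: 35.12
tcp_pos: [0.6121, 0.0321, 0.0537]
ee_rot: [[0.05, -0.999, -0.0], [-0.999, -0.05, -0.001], [0.001, 0.0, -1.0]]
wrist_force: [-9.8, 2.2, 25.8]
gripper_width: 0.277
```

>>> {"fn": "servo_tool", "kwargs": {"slide": [[0, 0, 0.06], [0, 0, 0.06], [0, 0, 0.06], [0, 0, 0.05], [0, 0, 0]], "twist": [[0, 0, 0], [0, 0, 0], [0, 0, 0], [0, 0, 0], [0, 0, 0]], "gripper": [1, 1, 1, 1, 1]}}

```text
time_s: 35.75
tcp_pos: [0.6115, 0.0321, 0.0559]
ee_rot: [[0.046, -0.999, -0.004], [-0.999, -0.046, 0.001], [-0.001, 0.004, -1.0]]
wrist_force: [10.0, -1.3, -28.2]
gripper_width: 0.274
```

Run:
```python
from h import *
st(); cap('wrist','w27');crop('w27',260,130,390,260,6,'c24')
```

```text
t 35.75 tcp [0.6115 0.0321 0.0559] psi -87.37 tilt [-0.0042  0.0008] F [ 10.   -1.3 -28.2] M [-0.24 -3.46 -0.04] w 0.274
```

View pics/c24.png

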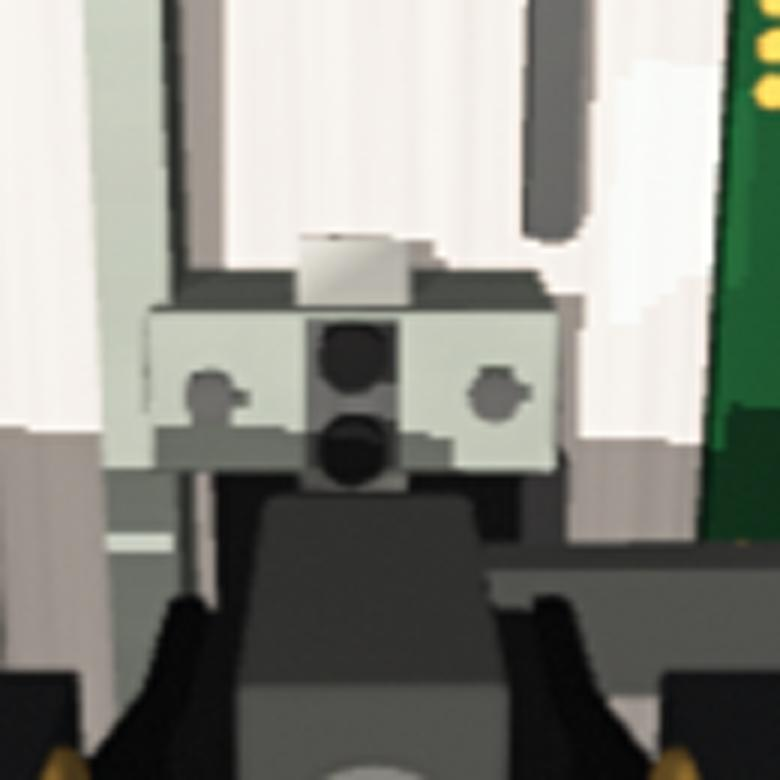

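>>> {"fn": "servo_tool", "kwargs": {"slide": [[0, 0, -0.05], [0, 0, -0.045], [0, 0, 0], [0, 0, 0], [0, 0, 0], [0, 0, 0.5], [0, 0, 0.9], [0, 0, 0.9], [0, 0, 0.3], [0, 0, 0]], "twist": [[0, 0, 0], [0, 0, 0], [0, 0, 0], [0, 0, 0], [0, 0, 0], [0, 0, 0], [0, 0, 0], [0, 0, 0], [0, 0, 0], [0, 0, 0]], "gripper": [1, 1, 0.6, 0.5, 0.5, 0.5, 0.5, 0.5, 0.3, 0.3]}}

```text
time_s: 37.05
tcp_pos: [0.6131, 0.0324, 0.2156]
ee_rot: [[0.048, -0.999, 0.004], [-0.999, -0.048, 0.001], [-0.001, -0.005, -1.0]]
wrist_force: [-0.2, -0.8, -0.2]
gripper_width: 0.64
```

Run:
```python
from h import *
st(); cap('wrist','w28'); cap('top','t28');crop('t28',250,140,460,260,3.7,'c25')
```

```text
t 37.05 tcp [0.6131 0.0324 0.2156] psi -87.22 tilt [0.0045 0.0013] F [-0.2 -0.8 -0.2] M [ 0.12  0.04 -0.04] w 0.64
```

View pics/w28.png

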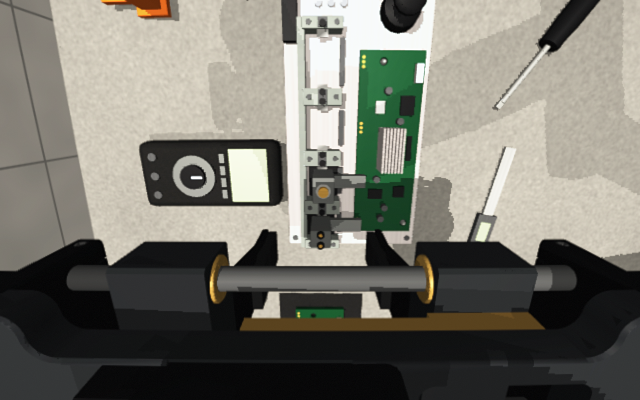

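View pics/c25.png

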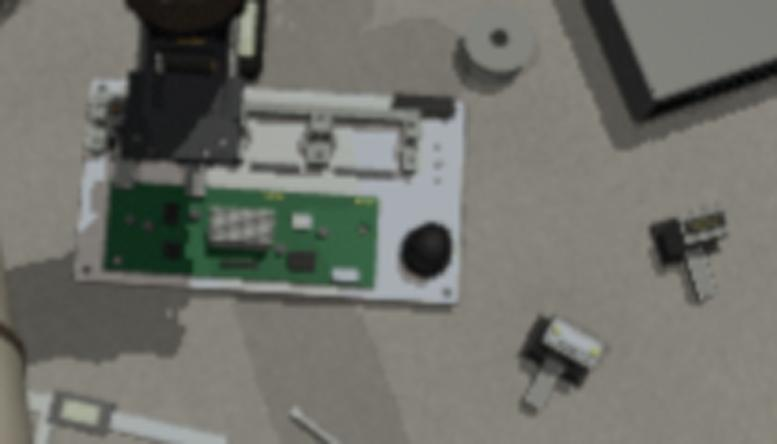

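Head b is latched in place (wrist, ~(323,192)); c and d have not moved. On to c.

>>> {"fn": "servo_tool", "kwargs": {"slide": [[-0.05, -0.35, 0], [-0.07, -0.7, 0], [-0.08, -0.85, 0], [-0.08, -0.85, 0], [-0.08, -0.85, 0], [-0.08, -0.85, 0], [-0.08, -0.8, 0], [-0.05, -0.45, 0], [-0.03, -0.2, 0], [0, 0, 0], [0, 0, 0]], "twist": [[0, 0, 0.2], [0, 0, 0.4], [0, 0, 0.5], [0, 0, 0.5], [0, 0, 0.5], [0, 0, 0.5], [0, 0, 0.3], [0, 0, 0.15], [0, 0, 0], [0, 0, 0], [0, 0, 0]], "gripper": [0.3, 0.3, 0.3, 0.3, 0.3, 0.3, 0.3, 0.3, 0.3, 0.3, 0.3]}}

```text
time_s: 38.52
tcp_pos: [0.5766, -0.3206, 0.2129]
ee_rot: [[0.361, -0.933, -0.001], [-0.933, -0.361, 0.0], [-0.001, 0.001, -1.0]]
wrist_force: [0.1, 0.7, -0.3]
gripper_width: 0.704
```

Run:
```python
from h import *
st(); cap('wrist','w29'); crop('w29',260,100,400,240,5,'c26')
```

```text
t 38.52 tcp [ 0.5766 -0.3206  0.2129] psi -68.86 tilt [-0.0007  0.0005] F [ 0.1  0.7 -0.3] M [ 0.07 -0.04 -0.03] w 0.704
```

View pics/c26.png

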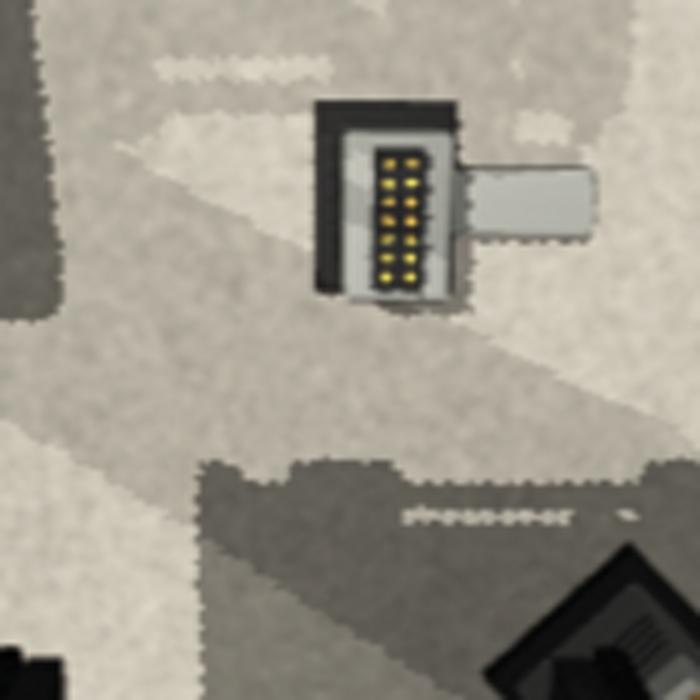

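Run:
```python
from h import *
c=load('w29'); f=lambda p,z: w(c,*cp(p,5,260,100),z)[:2]
t,a,e=fit([f(p,.062) for p in [(340,130),(457,130),(457,301),(345,301)]],[(.012,-.0185),(-.012,-.0185),(-.012,.0185),(.012,.0185)])
m=(f((592,167),.019)+f((592,240),.019))/2; v=t-m
print(t,a,e,np.degrees(np.arctan2(v[1],v[0])),np.hypot(*v))
t2=(f((316,102),.010)+f((316,293),.010))/2; print(t2, np.hypot(*(t2-t)), )
s=r.sense(); print(s['tcp_pos'],(t-np.array(s['tcp_pos'])[:2])/.06)
```

```text
[ 0.57641084 -0.37409159] 22.511023905554715 [[-0.9, -0.0], [0.5, -0.1], [0.7, -0.0], [-0.4, 0.1]] 20.318997082805524 0.050681413684780845
[ 0.59305814 -0.36715965] 0.018032873147818256
[ 0.57674403 -0.32057082  0.21314395] [-0.0055533 -0.8920127]
```

Run:
```python
from h import *
c=load('t28')
for z in (0,.06,.1): print(z,[w(c,u,v,z)[:2].round(3).tolist() for u,v in [(403,125),(420,168),(513,133)]])
crop('scene0',180,290,330,400,5,'c27')
```

```text
0 [[0.821, -0.264], [0.685, -0.326], [0.834, -0.615]]
0.06 [[0.796, -0.253], [0.666, -0.312], [0.808, -0.588]]
0.1 [[0.779, -0.246], [0.654, -0.303], [0.791, -0.57]]
```

View pics/w29.png

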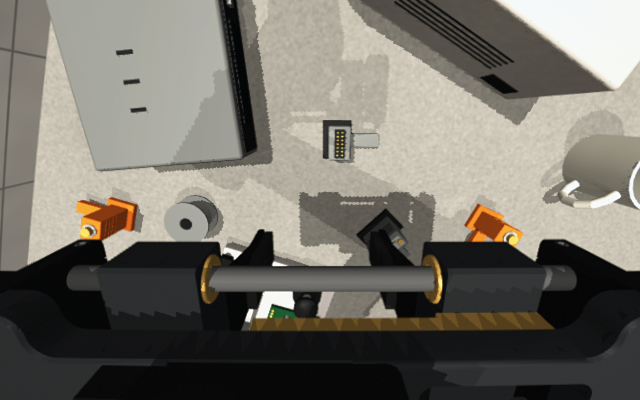

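Run:
```python
from h import *
c=load('w29'); crop('w29',200,100,300,190,7,'c28')
print(w(c,257,150,0))
for z in (.03,.05,.07,.09): print(z,w(c,244,159,z))
```

```text
[ 0.66899937 -0.32221945  0.        ]
0.03 [ 0.67560569 -0.31170712  0.03      ]
0.05 [ 0.67157952 -0.3164837   0.05      ]
0.07 [ 0.66755334 -0.32126027  0.07      ]
0.09 [ 0.66352717 -0.32603684  0.09      ]
```

View pics/c28.png

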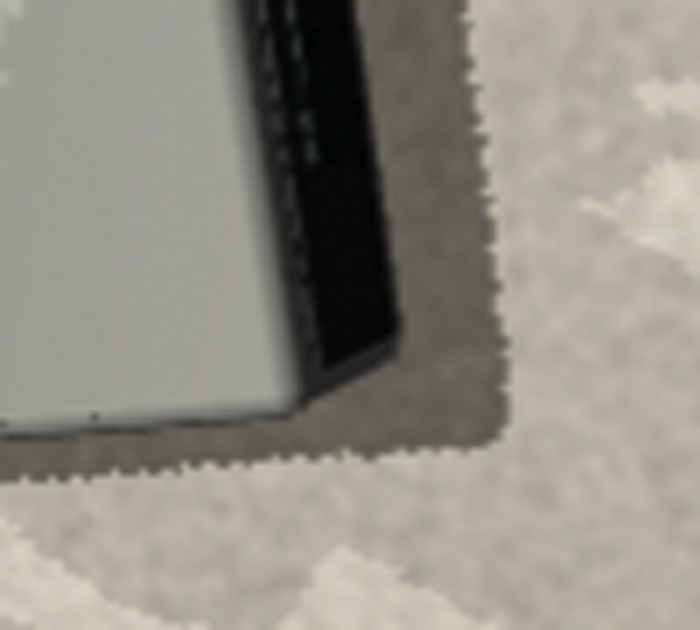

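>>> {"fn": "servo_tool", "kwargs": {"slide": [[0, -0.3, 0], [0, -0.4, -0.4], [-0.005, -0.187, -0.7], [0, 0, -0.7], [0, 0, -0.6], [0, 0, -0.4], [0, 0, -0.22], [0, 0, 0], [0, 0, 0], [0, 0, 0], [0, 0, 0], [0, 0, 0]], "twist": [[0, 0, 0], [0, 0, 0], [0, 0, 0], [0, 0, 0], [0, 0, 0], [0, 0, 0], [0, 0, 0], [0, 0, 0], [0, 0, 0], [0, 0, 0], [0, 0, 0], [0, 0, 0]], "gripper": [0.3, 0.3, 0.3, 0.3, 0.3, 0.3, 0.3, 0.3, 0.5, 0.8, 1, 1]}}

```text
time_s: 40.08
tcp_pos: [0.5764, -0.375, 0.0326]
ee_rot: [[0.36, -0.933, 0.001], [-0.933, -0.36, -0.0], [0.001, -0.001, -1.0]]
wrist_force: [-0.1, 0.5, 1.1]
gripper_width: 0.333
```

>>> {"fn": "servo_tool", "kwargs": {"slide": [[0, 0, 0], [0, 0, 0], [0, 0, 0.3], [0, 0, 0.5], [0, 0, 0.6], [0, 0, 0.5], [0, 0, 0.1], [0, 0, 0]], "twist": [[0, 0, 0], [0, 0, 0], [0, 0, 0], [0, 0, 0], [0, 0, 0], [0, 0, 0], [0, 0, 0], [0, 0, 0]], "gripper": [1, 1, 1, 1, 1, 1, 1, 1]}}

```text
time_s: 41.08
tcp_pos: [0.5759, -0.3747, 0.1519]
ee_rot: [[0.359, -0.933, -0.0], [-0.933, -0.359, 0.001], [-0.001, -0.0, -1.0]]
wrist_force: [-0.2, 0.3, -1.4]
gripper_width: 0.275
```

Run:
```python
from h import *
st(); cap('wrist','w30')
```

```text
t 41.08 tcp [ 0.5759 -0.3747  0.1519] psi -68.94 tilt [-0.0001  0.0006] F [-0.2  0.3 -1.4] M [ 0.07  0.04 -0.04] w 0.275
```

View pics/w30.png

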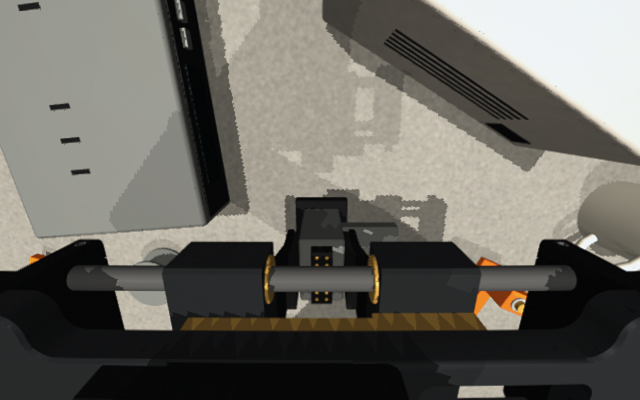

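>>> {"fn": "servo_tool", "kwargs": {"slide": [[0.04, 0.35, 0], [0.08, 0.65, 0], [0.1, 0.85, 0], [0.1, 0.85, 0], [0.1, 0.85, 0], [0.1, 0.85, 0], [0.08, 0.75, 0], [0.05, 0.4, -0.3], [0, 0.18, -0.5], [0, 0, -0.2], [0, 0, -0.08], [0, 0, 0]], "twist": [[0, 0, -0.2], [0, 0, -0.4], [0, 0, -0.5], [0, 0, -0.5], [0, 0, -0.5], [0, 0, -0.5], [0, 0, -0.3], [0, 0, -0.15], [0, 0, 0], [0, 0, 0], [0, 0, 0], [0, 0, 0]], "gripper": [1, 1, 1, 1, 1, 1, 1, 1, 1, 1, 1, 1]}}

```text
time_s: 42.62
tcp_pos: [0.6154, -0.0319, 0.0873]
ee_rot: [[0.048, -0.999, 0.0], [-0.999, -0.048, -0.0], [0.0, -0.0, -1.0]]
wrist_force: [-0.9, 0.0, -0.9]
gripper_width: 0.27
```

>>> {"fn": "servo_tool", "kwargs": {"slide": [[0, 0, 0], [0, 0, 0]], "twist": [[0, 0, 0], [0, 0, 0]], "gripper": [1, 1]}}

```text
time_s: 42.88
tcp_pos: [0.6156, -0.0315, 0.0881]
ee_rot: [[0.048, -0.999, 0.002], [-0.999, -0.048, 0.0], [-0.0, -0.002, -1.0]]
wrist_force: [0.1, 0.1, -1.0]
gripper_width: 0.273
```

Run:
```python
from h import *
st(); cap('wrist','w31');crop('w31',260,130,390,260,6,'c24')
```

```text
t 42.88 tcp [ 0.6156 -0.0315  0.0881] psi -87.25 tilt [0.0016 0.0003] F [ 0.1  0.1 -1. ] M [ 0.04 -0.01  0.  ] w 0.273
```

View pics/c24.png

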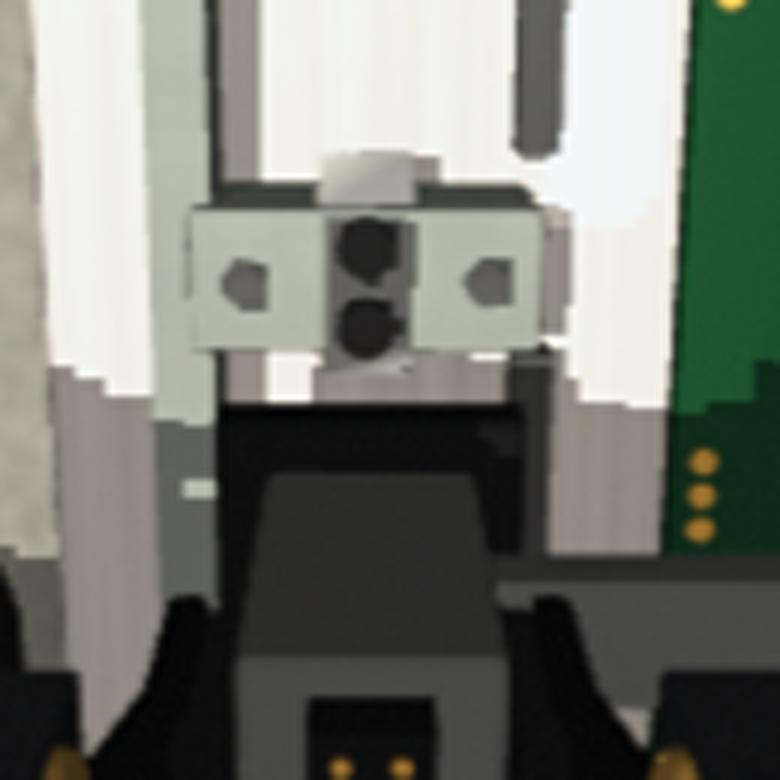

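>>> {"fn": "servo_tool", "kwargs": {"slide": [[0.005, -0.03, -0.08], [0, 0, -0.06], [0, 0, 0], [0, 0, 0]], "twist": [[0, 0, 0], [0, 0, 0], [0, 0, 0], [0, 0, 0]], "gripper": [1, 1, 1, 1]}}

```text
time_s: 43.42
tcp_pos: [0.6155, -0.033, 0.0788]
ee_rot: [[0.049, -0.999, -0.0], [-0.999, -0.049, -0.0], [0.0, 0.0, -1.0]]
wrist_force: [-0.1, -0.2, -0.4]
gripper_width: 0.275
```

Run:
```python
from h import *
st(); cap('wrist','w32');crop('w32',260,130,390,260,6,'c24')
```

```text
t 43.42 tcp [ 0.6155 -0.033   0.0788] psi -87.22 tilt [-0.0001 -0.0001] F [-0.1 -0.2 -0.4] M [ 0.09 -0.04  0.02] w 0.275
```

View pics/c24.png

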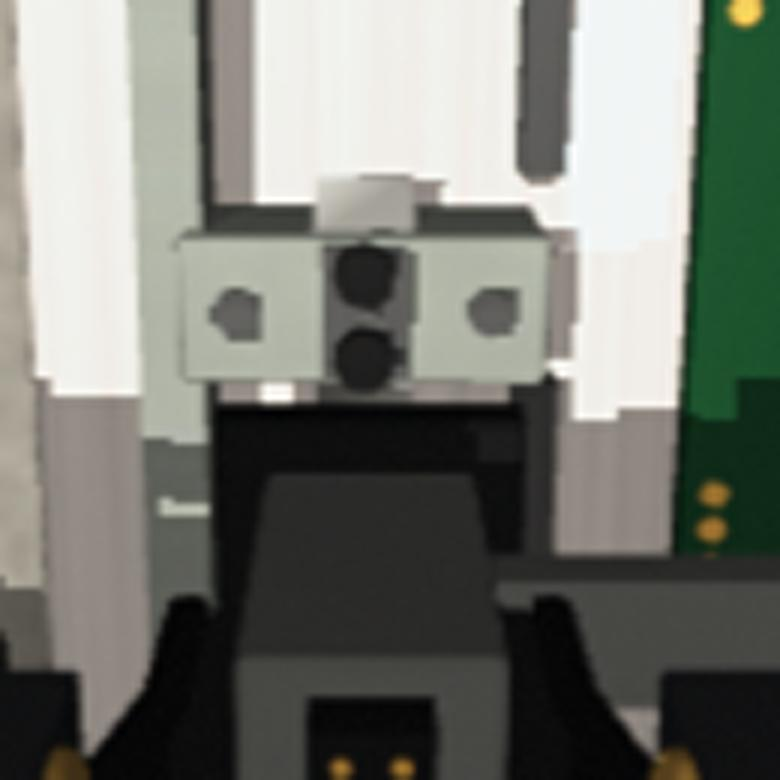

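>>> {"fn": "servo_tool", "kwargs": {"slide": [[0.006, -0.017, -0.05], [0, 0, -0.06], [0, 0, -0.06], [0, 0, -0.06], [0, 0, 0]], "twist": [[0, 0, 0], [0, 0, 0], [0, 0, 0], [0, 0, 0], [0, 0, 0]], "gripper": [1, 1, 1, 1, 1]}}

```text
time_s: 44.1
tcp_pos: [0.6172, -0.0339, 0.0664]
ee_rot: [[0.049, -0.999, 0.003], [-0.999, -0.049, -0.0], [0.0, -0.003, -1.0]]
wrist_force: [-0.6, 0.3, 4.3]
gripper_width: 0.277
```

>>> {"fn": "servo_tool", "kwargs": {"slide": [[-0.006, 0, -0.06], [0, 0, -0.06], [0, 0, -0.06], [0, 0, -0.04], [0, 0, 0]], "twist": [[0, 0, 0], [0, 0, 0], [0, 0, 0], [0, 0, 0], [0, 0, 0]], "gripper": [1, 1, 1, 1, 1]}}

```text
time_s: 44.72
tcp_pos: [0.6152, -0.034, 0.0542]
ee_rot: [[0.049, -0.999, -0.0], [-0.999, -0.049, -0.001], [0.001, 0.0, -1.0]]
wrist_force: [-4.2, 1.6, 15.6]
gripper_width: 0.275
```

>>> {"fn": "servo_tool", "kwargs": {"slide": [[0, 0, -0.04], [0, 0, 0], [0, 0, 0]], "twist": [[0, 0, 0], [0, 0, 0], [0, 0, 0]], "gripper": [1, 1, 1]}}

```text
time_s: 45.1
tcp_pos: [0.6152, -0.0341, 0.0542]
ee_rot: [[0.05, -0.999, 0.0], [-0.999, -0.05, -0.001], [0.001, -0.0, -1.0]]
wrist_force: [-9.2, 2.8, 26.2]
gripper_width: 0.266
```

>>> {"fn": "servo_tool", "kwargs": {"slide": [[0, 0, 0.06], [0, 0, 0.06], [0, 0, 0.06], [0, 0, 0.05], [0, 0, 0]], "twist": [[0, 0, 0], [0, 0, 0], [0, 0, 0], [0, 0, 0], [0, 0, 0]], "gripper": [1, 1, 1, 1, 1]}}

```text
time_s: 45.72
tcp_pos: [0.6145, -0.034, 0.0563]
ee_rot: [[0.046, -0.999, -0.004], [-0.999, -0.046, 0.001], [-0.001, 0.004, -1.0]]
wrist_force: [10.5, -2.6, -27.5]
gripper_width: 0.273
```

Run:
```python
from h import *
st(); cap('wrist','w33');crop('w33',260,130,390,260,6,'c24')
```

```text
t 45.73 tcp [ 0.6145 -0.034   0.0563] psi -87.37 tilt [-0.0039  0.0013] F [ 10.5  -2.6 -27.5] M [-0.49 -3.3  -0.04] w 0.273
```

View pics/c24.png

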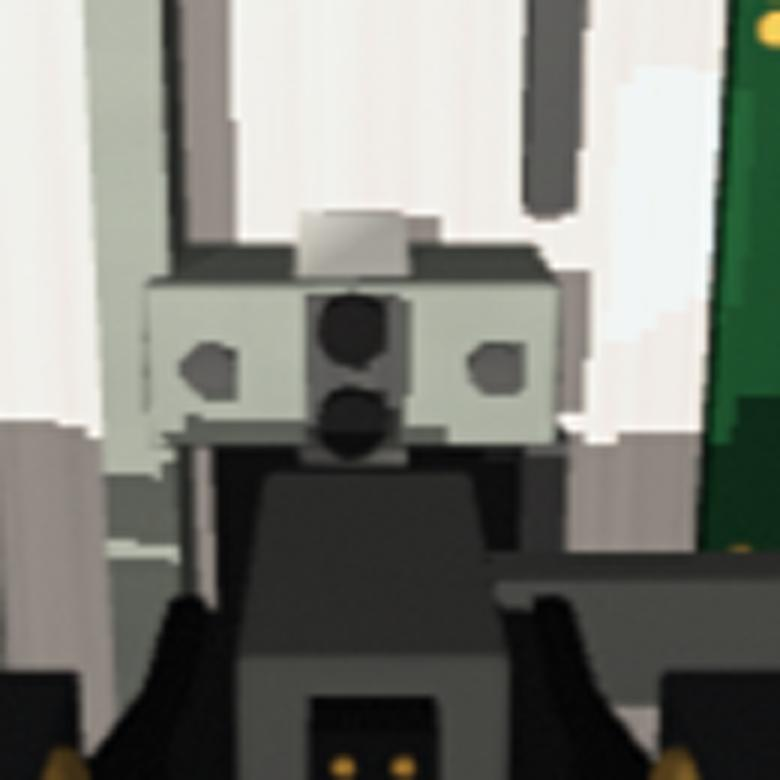

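>>> {"fn": "servo_tool", "kwargs": {"slide": [[0, 0, -0.05], [0, 0, -0.045], [0, 0, 0], [0, 0, 0], [0, 0, 0], [0, 0, 0.5], [0, 0, 0.9], [0, 0, 0.9], [0, 0, 0.3], [0, 0, 0]], "twist": [[0, 0, 0], [0, 0, 0], [0, 0, 0], [0, 0, 0], [0, 0, 0], [0, 0, 0], [0, 0, 0], [0, 0, 0], [0, 0, 0], [0, 0, 0]], "gripper": [1, 1, 0.6, 0.5, 0.5, 0.5, 0.5, 0.5, 0.3, 0.3]}}

```text
time_s: 47.02
tcp_pos: [0.6162, -0.034, 0.216]
ee_rot: [[0.048, -0.999, 0.005], [-0.999, -0.048, 0.001], [-0.001, -0.005, -1.0]]
wrist_force: [-0.1, 0.2, -0.3]
gripper_width: 0.637
```

>>> {"fn": "servo_tool", "kwargs": {"slide": [[-0.15, -0.25, 0], [-0.3, -0.5, 0], [-0.4, -0.65, 0], [-0.4, -0.65, 0], [-0.4, -0.65, 0], [-0.25, -0.42, 0], [-0.1, -0.15, 0], [0, 0, 0], [0, 0, 0]], "twist": [[0, 0, -0.4], [0, 0, -0.8], [0, 0, -0.9], [0, 0, -0.9], [0, 0, -0.8], [0, 0, -0.5], [0, 0, -0.2], [0, 0, 0], [0, 0, 0]], "gripper": [0.3, 0.3, 0.3, 0.3, 0.3, 0.3, 0.3, 0.3, 0.3]}}

```text
time_s: 48.15
tcp_pos: [0.4957, -0.2297, 0.2131]
ee_rot: [[-0.41, -0.912, -0.001], [-0.912, 0.41, 0.0], [0.0, 0.001, -1.0]]
wrist_force: [-0.0, -0.3, -0.0]
gripper_width: 0.7
```

Run:
```python
from h import *
st(); cap('wrist','w34'); cap('top','t34');crop('t34',250,140,460,260,3.7,'c25')
```

```text
t 48.15 tcp [ 0.4957 -0.2297  0.2131] psi -114.18 tilt [-0.0007  0.0002] F [-0.  -0.3 -0. ] M [ 0.11 -0.14  0.03] w 0.7
```

View pics/w34.png

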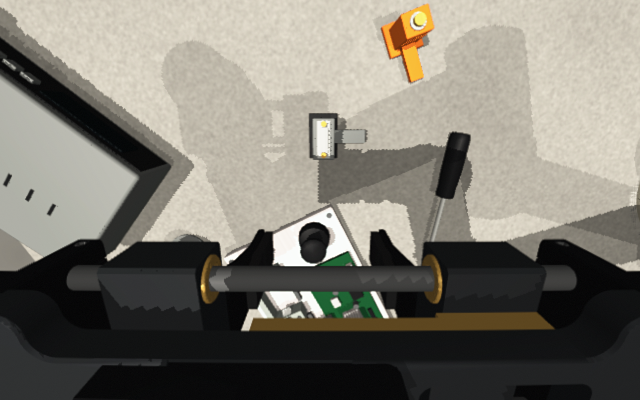

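View pics/c25.png

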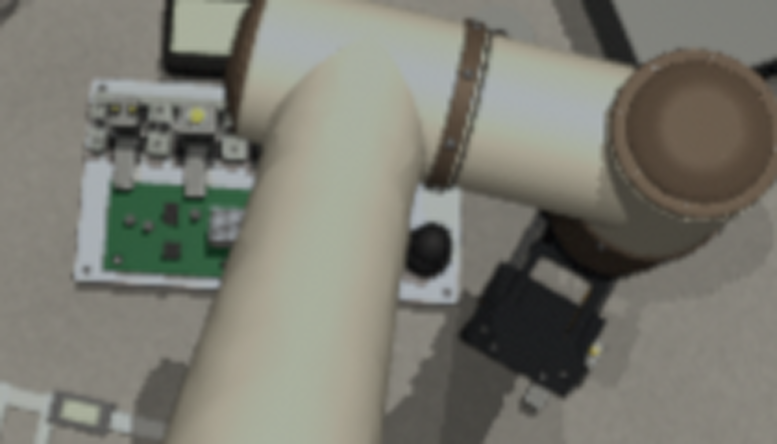

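Run:
```python
from h import *
crop('w34',295,100,380,175,8,'c26')
```

View pics/c26.png

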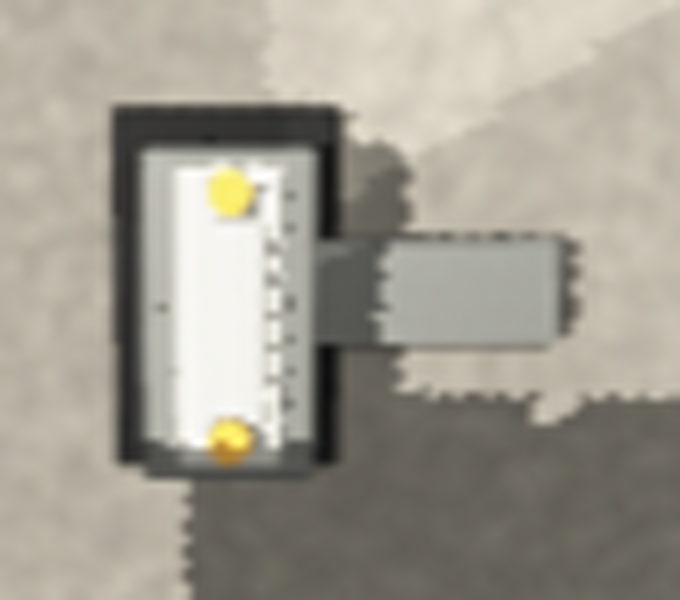

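Run:
```python
from h import *
c=load('w34'); f=lambda p,z: w(c,*cp(p,8,295,100),z)[:2]
t,a,e=fit([f(p,.062) for p in [(138,148),(320,148),(314,473),(146,473)]],[(.012,-.0225),(-.012,-.0225),(-.012,.0225),(.012,.0225)])
m=(f((558,235),.019)+f((558,347),.019))/2; v=t-m
print(t,a,e,np.degrees(np.arctan2(v[1],v[0])),np.hypot(*v))
t2,a2,e2=fit([f((112,107),.010),f((341,107),.010),f((338,463),.010),f((118,463),.010)],[(.018,-.028),(-.018,-.028),(-.018,.028),(.018,.028)]); print(t2,a2,e2)
```

```text
[ 0.47194303 -0.27801498] -23.90042682145705 [[-0.5, -0.5], [-0.2, -0.7], [0.0, 0.7], [0.6, 0.6]] -24.04352781405129 0.051364445179219606
[ 0.47187951 -0.27781892] -23.88437696521804 [[0.0, -0.3], [-0.4, -0.3], [0.0, 0.3], [0.3, 0.3]]
```

>>> {"fn": "servo_tool", "kwargs": {"slide": [[-0.15, -0.3, 0], [-0.15, -0.3, -0.4], [-0.095, -0.205, -0.7], [0, 0, -0.7], [0, 0, -0.6], [0, 0, -0.4], [0, 0, -0.22], [0, 0, 0], [0, 0, 0], [0, 0, 0], [0, 0, 0], [0, 0, 0]], "twist": [[0, 0, 0.03], [0, 0, 0], [0, 0, 0], [0, 0, 0], [0, 0, 0], [0, 0, 0], [0, 0, 0], [0, 0, 0], [0, 0, 0], [0, 0, 0], [0, 0, 0], [0, 0, 0]], "gripper": [0.3, 0.3, 0.3, 0.3, 0.3, 0.3, 0.3, 0.3, 0.5, 0.8, 1, 1]}}

```text
time_s: 49.75
tcp_pos: [0.472, -0.2786, 0.0328]
ee_rot: [[-0.408, -0.913, 0.001], [-0.913, 0.408, -0.0], [-0.0, -0.001, -1.0]]
wrist_force: [-0.4, -0.2, 0.6]
gripper_width: 0.337
```

>>> {"fn": "servo_tool", "kwargs": {"slide": [[0, 0, 0], [0, 0, 0], [0, 0, 0.3], [0, 0, 0.5], [0, 0, 0.6], [0, 0, 0.5], [0, 0, 0.1], [0, 0, 0]], "twist": [[0, 0, 0], [0, 0, 0], [0, 0, 0], [0, 0, 0], [0, 0, 0], [0, 0, 0], [0, 0, 0], [0, 0, 0]], "gripper": [1, 1, 1, 1, 1, 1, 1, 1]}}

```text
time_s: 50.75
tcp_pos: [0.4712, -0.2782, 0.1514]
ee_rot: [[-0.408, -0.913, -0.001], [-0.913, 0.408, 0.001], [-0.0, 0.001, -1.0]]
wrist_force: [-0.8, 0.2, -1.9]
gripper_width: 0.271
```

Run:
```python
from h import *
st(); cap('wrist','w35')
```

```text
t 50.75 tcp [ 0.4712 -0.2782  0.1514] psi -114.07 tilt [-0.001  0.001] F [-0.8  0.2 -1.9] M [ 0.14 -0.06 -0.07] w 0.271
```

View pics/w35.png

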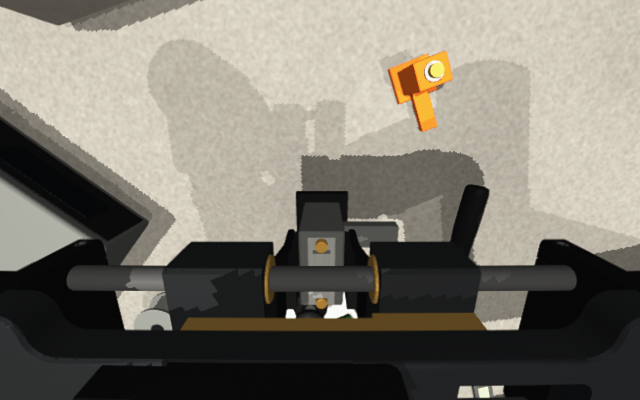

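>>> {"fn": "servo_tool", "kwargs": {"slide": [[0.15, 0.2, 0], [0.3, 0.4, 0], [0.4, 0.45, 0], [0.45, 0.5, 0], [0.45, 0.5, 0], [0.4, 0.45, 0], [0.2, 0.3, 0], [0.1, 0.115, -0.3], [0, 0, -0.5], [0, 0, -0.2], [0, 0, -0.08], [0, 0, 0]], "twist": [[0, 0, 0.3], [0, 0, 0.6], [0, 0, 0.75], [0, 0, 0.75], [0, 0, 0.75], [0, 0, 0.7], [0, 0, 0.42], [0, 0, 0.2], [0, 0, 0], [0, 0, 0], [0, 0, 0], [0, 0, 0]], "gripper": [1, 1, 1, 1, 1, 1, 1, 1, 1, 1, 1, 1]}}

```text
time_s: 52.3
tcp_pos: [0.6189, -0.1041, 0.0878]
ee_rot: [[0.048, -0.999, 0.0], [-0.999, -0.048, -0.0], [0.0, -0.0, -1.0]]
wrist_force: [-0.1, 0.3, -1.3]
gripper_width: 0.268
```

>>> {"fn": "servo_tool", "kwargs": {"slide": [[0, 0, 0], [0, 0, 0]], "twist": [[0, 0, 0], [0, 0, 0]], "gripper": [1, 1]}}

```text
time_s: 52.55
tcp_pos: [0.6192, -0.1037, 0.0884]
ee_rot: [[0.048, -0.999, 0.002], [-0.999, -0.048, 0.0], [-0.0, -0.002, -1.0]]
wrist_force: [-0.5, -1.1, -1.7]
gripper_width: 0.273
```

Run:
```python
from h import *
st(); cap('wrist','w36');crop('w36',260,130,390,260,6,'c24')
```

```text
t 52.55 tcp [ 0.6192 -0.1037  0.0884] psi -87.23 tilt [0.0016 0.0001] F [-0.5 -1.1 -1.7] M [ 0.06 -0.06  0.02] w 0.273
```

View pics/c24.png

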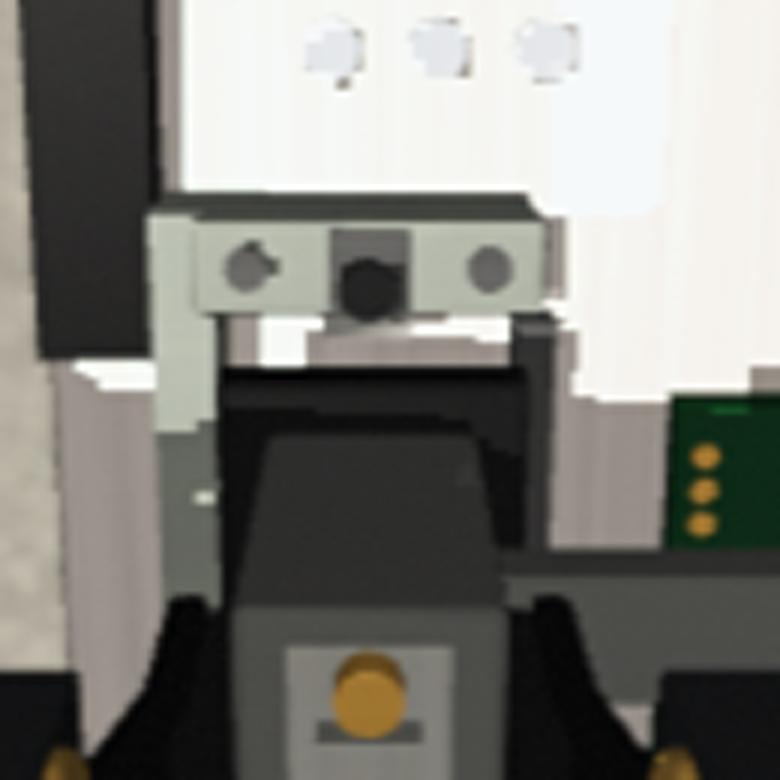

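>>> {"fn": "servo_tool", "kwargs": {"slide": [[0.005, -0.035, -0.08], [0, 0, -0.06], [0, 0, 0], [0, 0, 0]], "twist": [[0, 0, 0], [0, 0, 0], [0, 0, 0], [0, 0, 0]], "gripper": [1, 1, 1, 1]}}

```text
time_s: 53.1
tcp_pos: [0.6191, -0.1057, 0.0791]
ee_rot: [[0.049, -0.999, -0.0], [-0.999, -0.049, -0.0], [0.0, 0.0, -1.0]]
wrist_force: [0.1, 0.1, -1.2]
gripper_width: 0.274
```

Run:
```python
from h import *
st(); cap('wrist','w37');crop('w37',260,130,390,260,6,'c24')
```

```text
t 53.1 tcp [ 0.6191 -0.1057  0.0791] psi -87.22 tilt [-0.0001 -0.0001] F [ 0.1  0.1 -1.2] M [ 0.06 -0.02  0.02] w 0.274
```

View pics/c24.png

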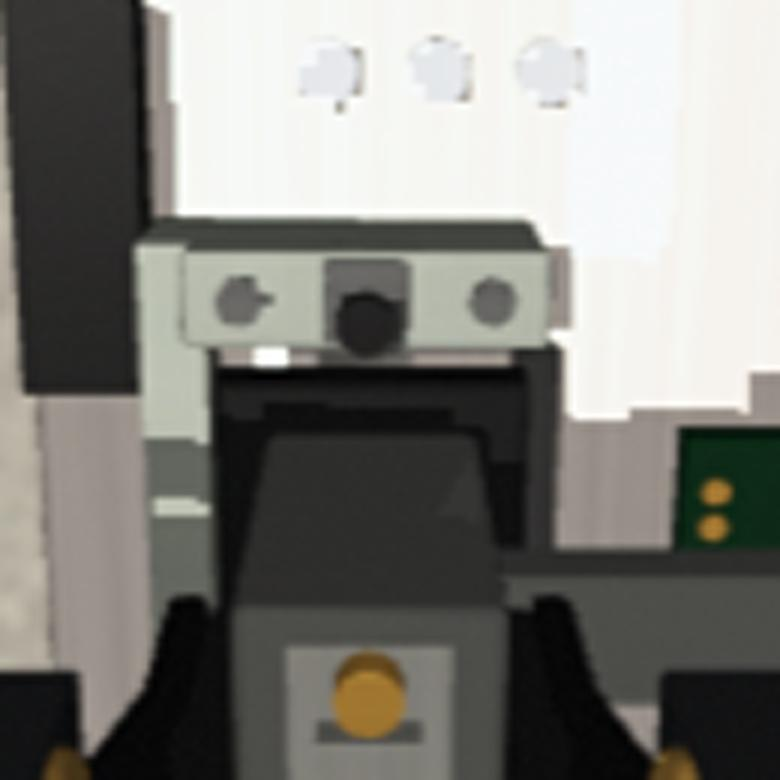

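>>> {"fn": "servo_tool", "kwargs": {"slide": [[0.006, -0.014, -0.05], [0, 0, -0.06], [0, 0, -0.06], [0, 0, -0.06], [0, 0, 0]], "twist": [[0, 0, 0], [0, 0, 0], [0, 0, 0], [0, 0, 0], [0, 0, 0]], "gripper": [1, 1, 1, 1, 1]}}

```text
time_s: 53.78
tcp_pos: [0.6207, -0.1066, 0.0666]
ee_rot: [[0.049, -0.999, 0.003], [-0.999, -0.049, -0.0], [0.001, -0.003, -1.0]]
wrist_force: [-0.3, 0.2, 4.4]
gripper_width: 0.274
```

>>> {"fn": "servo_tool", "kwargs": {"slide": [[-0.006, 0, -0.06], [0, 0, -0.06], [0, 0, -0.06], [0, 0, -0.04], [0, 0, 0]], "twist": [[0, 0, 0], [0, 0, 0], [0, 0, 0], [0, 0, 0], [0, 0, 0]], "gripper": [1, 1, 1, 1, 1]}}

```text
time_s: 54.4
tcp_pos: [0.6186, -0.1066, 0.0544]
ee_rot: [[0.049, -0.999, -0.001], [-0.999, -0.049, -0.001], [0.001, 0.001, -1.0]]
wrist_force: [-5.2, 2.1, 14.7]
gripper_width: 0.27
```

>>> {"fn": "servo_tool", "kwargs": {"slide": [[0, 0, -0.04], [0, 0, 0], [0, 0, 0]], "twist": [[0, 0, 0], [0, 0, 0], [0, 0, 0]], "gripper": [1, 1, 1]}}

```text
time_s: 54.78
tcp_pos: [0.6186, -0.1066, 0.0544]
ee_rot: [[0.05, -0.999, -0.0], [-0.999, -0.05, -0.001], [0.001, 0.0, -1.0]]
wrist_force: [-8.9, 3.7, 24.9]
gripper_width: 0.274
```

>>> {"fn": "servo_tool", "kwargs": {"slide": [[0, 0, 0.06], [0, 0, 0.06], [0, 0, 0.06], [0, 0, 0.05], [0, 0, 0]], "twist": [[0, 0, 0], [0, 0, 0], [0, 0, 0], [0, 0, 0], [0, 0, 0]], "gripper": [1, 1, 1, 1, 1]}}

```text
time_s: 55.4
tcp_pos: [0.6181, -0.1065, 0.0565]
ee_rot: [[0.046, -0.999, -0.004], [-0.999, -0.046, 0.002], [-0.002, 0.004, -1.0]]
wrist_force: [9.7, -3.1, -27.1]
gripper_width: 0.274
```

Run:
```python
from h import *
st(); cap('wrist','w38');crop('w38',260,130,390,260,6,'c24')
```

```text
t 55.4 tcp [ 0.6181 -0.1065  0.0565] psi -87.37 tilt [-0.0041  0.0017] F [  9.7  -3.1 -27.1] M [-0.84 -3.15  0.03] w 0.274
```

View pics/c24.png

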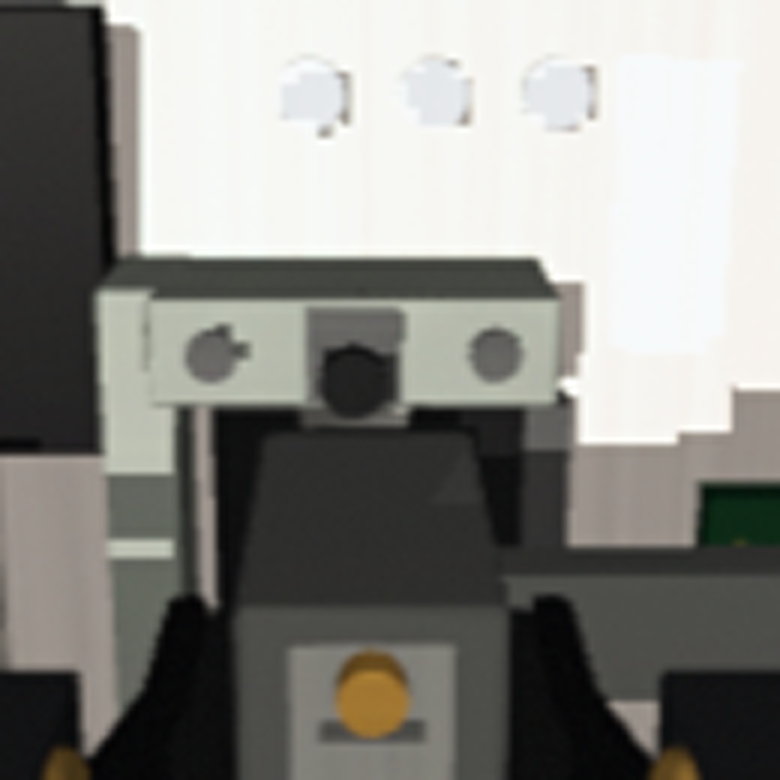

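>>> {"fn": "servo_tool", "kwargs": {"slide": [[0, 0, -0.05], [0, 0, -0.045], [0, 0, 0], [0, 0, 0], [0, 0, 0], [0, 0, 0.5], [0, 0, 0.9], [0, 0, 0.9], [0, 0, 0.3], [0, 0, 0]], "twist": [[0, 0, 0], [0, 0, 0], [0, 0, 0], [0, 0, 0], [0, 0, 0], [0, 0, 0], [0, 0, 0], [0, 0, 0], [0, 0, 0], [0, 0, 0]], "gripper": [1, 1, 0.6, 0.5, 0.5, 0.5, 0.5, 0.5, 0.5, 0.5]}}

```text
time_s: 56.7
tcp_pos: [0.6198, -0.1066, 0.2164]
ee_rot: [[0.049, -0.999, 0.005], [-0.999, -0.049, 0.0], [-0.0, -0.005, -1.0]]
wrist_force: [-0.3, -0.1, -0.1]
gripper_width: 0.502
```

>>> {"fn": "servo_tool", "kwargs": {"slide": [[-0.1, 0.4, 0], [-0.3, 0.6, 0], [-0.4, 0.4, 0], [-0.2, 0.1, 0], [0, 0, 0], [0, 0, 0]], "twist": [[0, 0, 0], [0, 0, 0], [0, 0, 0], [0, 0, 0], [0, 0, 0], [0, 0, 0]], "gripper": [1, 1, 1, 1, 1, 1]}}

```text
time_s: 57.45
tcp_pos: [0.5596, -0.0172, 0.2136]
ee_rot: [[0.048, -0.999, -0.0], [-0.999, -0.048, -0.0], [0.0, 0.0, -1.0]]
wrist_force: [0.5, -0.5, 0.1]
gripper_width: 0.012
```

Run:
```python
from h import *
st(); cap('wrist','w39');crop('w39',190,0,390,250,3,'c29')
```

```text
t 57.45 tcp [ 0.5596 -0.0172  0.2136] psi -87.26 tilt [-0.0001 -0.0003] F [ 0.5 -0.5  0.1] M [ 0.1  -0.06 -0.  ] w 0.012
```

View pics/w39.png

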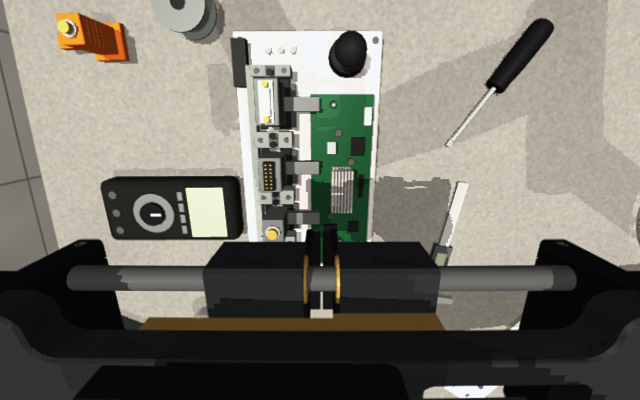

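View pics/c29.png

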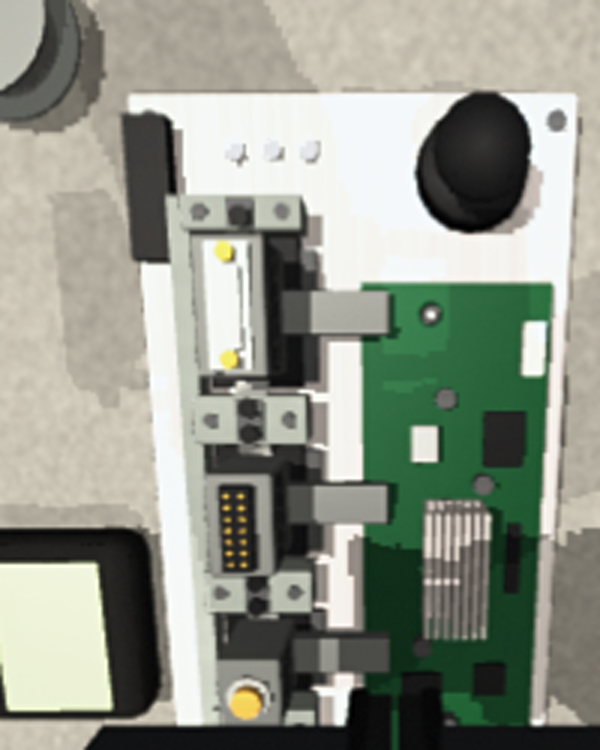

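Run:
```python
from h import *
c=load('w39'); s=r.sense()
p=w(c,*cp((484,140),3,190,0),.072); print(p,(p-np.array(s['tcp_pos']))/.06)
c=load('t28'); crop('t28',345,190,385,230,10,'c30')
```

```text
[ 0.53816521 -0.16183566  0.072     ] [-0.35810575 -2.41028491 -2.35925626]
```

View pics/c30.png

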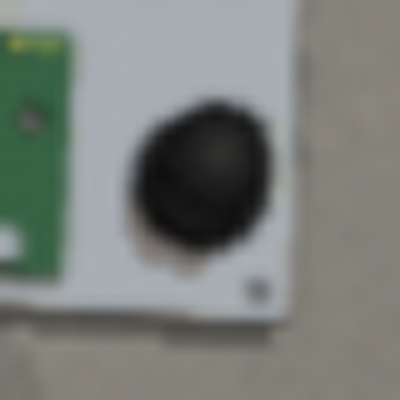

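Run:
```python
from h import *
c=load('t28')
for p in [(208,172),(214,162)]: print(w(c,*cp(p,10,345,190),.072))
c=load('w39')
for z in(.05,.072):
  for p in [(484,140),(484,147)]: print(z,w(c,*cp(p,3,190,0),z))
crop('w39',320,20,380,90,9,'c31')
```

```text
[ 0.52924351 -0.15941588  0.072     ]
[ 0.53235357 -0.16088852  0.072     ]
0.05 [ 0.53625787 -0.16663573  0.05      ]
0.05 [ 0.53608781 -0.16442646  0.05      ]
0.072 [ 0.53816521 -0.16183566  0.072     ]
0.072 [ 0.53800664 -0.15977572  0.072     ]
```

View pics/c31.png

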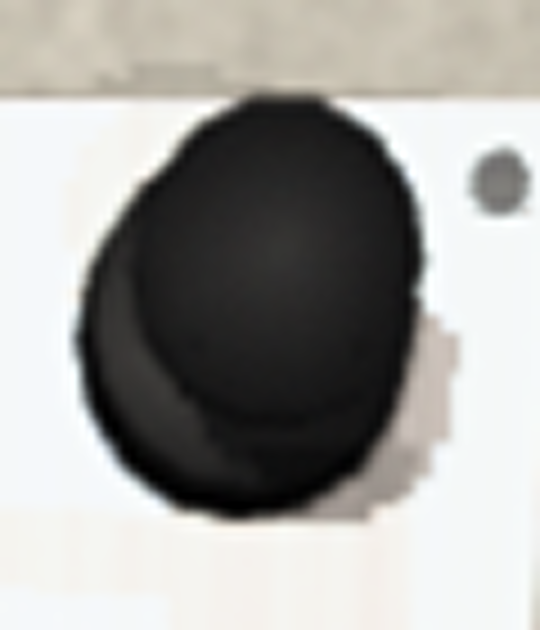

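>>> {"fn": "servo_tool", "kwargs": {"slide": [[-0.06, -0.4, 0], [-0.13, -0.8, 0], [-0.13, -0.8, 0], [-0.07, -0.38, 0], [0, 0, -0.6], [0, 0, -0.8], [0, 0, -0.6], [0, 0, -0.22], [0, 0, 0], [0, 0, 0]], "twist": [[0, 0, 0], [0, 0, 0], [0, 0, 0], [0, 0, 0], [0, 0, 0], [0, 0, 0], [0, 0, 0], [0, 0, 0], [0, 0, 0], [0, 0, 0]], "gripper": [1, 1, 1, 1, 1, 1, 1, 1, 1, 1]}}

```text
time_s: 58.75
tcp_pos: [0.5371, -0.1596, 0.0822]
ee_rot: [[0.049, -0.999, 0.003], [-0.999, -0.049, -0.0], [0.001, -0.003, -1.0]]
wrist_force: [0.2, -0.4, 0.8]
gripper_width: 0.005
```

Run:
```python
from h import *
st(); cap('wrist','w40'); cap('scene','s40'); crop('s40',210,200,330,300,6,'c32')
```

```text
t 58.75 tcp [ 0.5371 -0.1596  0.0822] psi -87.21 tilt [ 0.0032 -0.0005] F [ 0.2 -0.4  0.8] M [ 0.09  0.01 -0.01] w 0.005
```

View pics/w40.png

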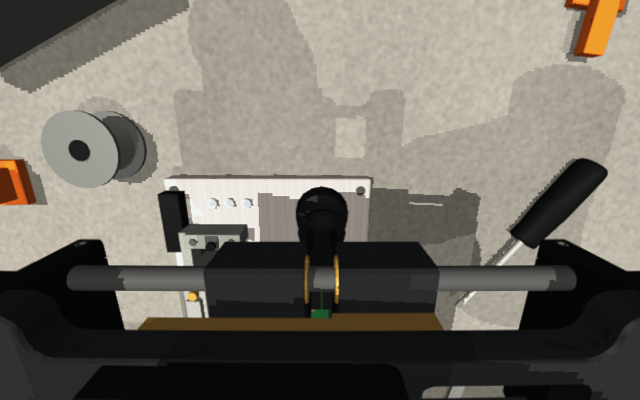

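View pics/c32.png

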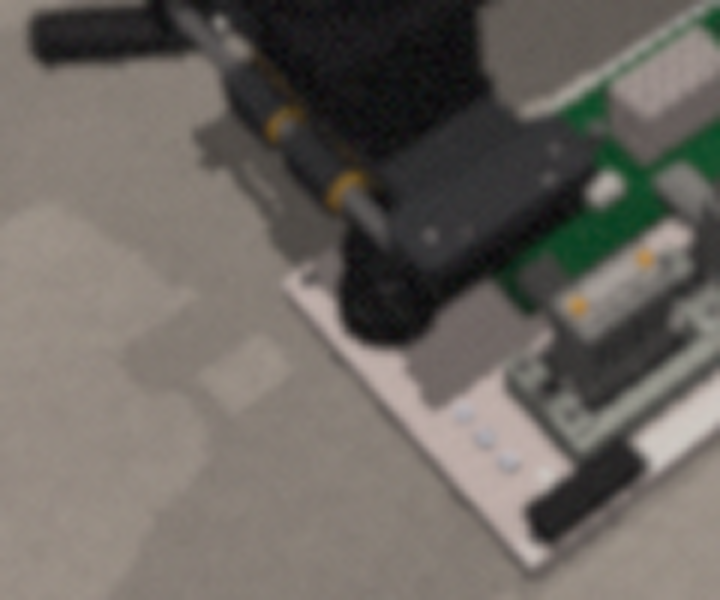

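Run:
```python
from h import *
s=r.sense();c=load('w40')
print(tl(c,322,187,.070,s),tl(c,297,212,.07,s),tl(c,348,212,.07,s)); crop('w40',280,170,365,250,8,'c33')
```

```text
[0.7, -35.0] [17.0, -18.0] [-16.4, -18.1]
```

View pics/c33.png

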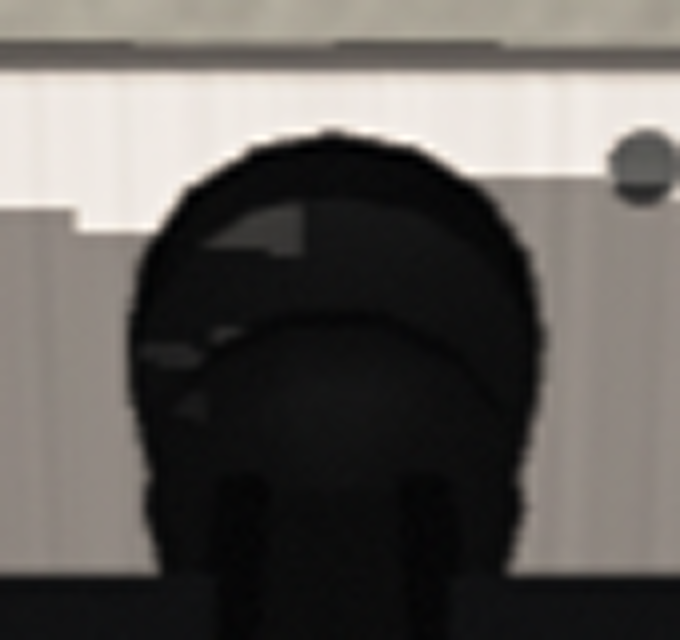

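>>> {"fn": "servo_tool", "kwargs": {"slide": [[0, 0, -0.1], [0, 0, -0.08], [0, 0, -0.08], [0, 0, -0.06], [0, 0, 0]], "twist": [[0, 0, 0], [0, 0, 0], [0, 0, 0], [0, 0, 0], [0, 0, 0]], "gripper": [1, 1, 1, 1, 1]}}

```text
time_s: 59.48
tcp_pos: [0.5361, -0.1593, 0.0621]
ee_rot: [[0.049, -0.999, 0.001], [-0.999, -0.049, -0.0], [0.0, -0.001, -1.0]]
wrist_force: [-1.6, 0.9, 7.2]
gripper_width: 0.005
```

Near the stop; press a bit more to be sure of it.

>>> {"fn": "servo_tool", "kwargs": {"slide": [[0, 0, -0.03], [0, 0, 0], [0, 0, 0]], "twist": [[0, 0, 0], [0, 0, 0], [0, 0, 0]], "gripper": [1, 1, 1]}}

```text
time_s: 59.85
tcp_pos: [0.5362, -0.1594, 0.0619]
ee_rot: [[0.05, -0.999, 0.001], [-0.999, -0.05, -0.001], [0.001, -0.001, -1.0]]
wrist_force: [-4.0, 2.4, 16.3]
gripper_width: 0.004
```

>>> {"fn": "servo_tool", "kwargs": {"slide": [[0, 0, -0.02], [0, 0, 0], [0, 0, 0]], "twist": [[0, 0, 0], [0, 0, 0], [0, 0, 0]], "gripper": [1, 1, 1]}}

```text
time_s: 60.22
tcp_pos: [0.5362, -0.1594, 0.0618]
ee_rot: [[0.05, -0.999, 0.001], [-0.999, -0.05, -0.001], [0.001, -0.001, -1.0]]
wrist_force: [-5.7, 3.2, 21.0]
gripper_width: 0.0
```

At the stop (z constant at 62 mm, force up to 21 N). Up slowly, then check.

>>> {"fn": "servo_tool", "kwargs": {"slide": [[0, 0, 0.08], [0, 0, 0.1], [0, 0, 0.15], [0, 0, 0.4], [0, 0, 0.8], [0, 0, 0.9], [0, 0, 0.5], [-0.3, 0.5, 0], [-0.6, 0.8, 0], [-0.5, 0.8, 0], [-0.4, 0.6, 0], [0, 0, 0]], "twist": [[0, 0, 0], [0, 0, 0], [0, 0, 0], [0, 0, 0], [0, 0, 0], [0, 0, 0], [0, 0, 0], [0, 0, 0], [0, 0, 0], [0, 0, 0], [0, 0, 0], [0, 0, 0]], "gripper": [1, 1, 1, 1, 1, 1, 1, 1, 1, 1, 1, 1]}}

```text
time_s: 61.72
tcp_pos: [0.4261, 0.0041, 0.2343]
ee_rot: [[0.052, -0.999, -0.0], [-0.999, -0.052, 0.0], [-0.0, 0.0, -1.0]]
wrist_force: [0.7, 0.1, 0.0]
gripper_width: 0.004
```

>>> {"fn": "servo_tool", "kwargs": {"slide": [[-0.3, 0.8, 0.2], [-0.3, 0.8, 0.2], [-0.2, 0.8, 0], [0, 0.5, 0], [0, 0, 0]], "twist": [[0, 0, 0], [0, 0, 0], [0, 0, 0], [0, 0, 0], [0, 0, 0]], "gripper": [1, 1, 1, 1, 1]}}

```text
time_s: 62.35
tcp_pos: [0.3801, 0.1777, 0.2578]
ee_rot: [[0.05, -0.999, -0.001], [-0.999, -0.05, -0.001], [0.001, 0.001, -1.0]]
wrist_force: [0.2, -0.4, 0.8]
gripper_width: 0.004
```

Run:
```python
from h import *
st(); cap('wrist','w41'); cap('scene','s41'); cap('top','t41'); crop('s41',230,140,480,310,3.2,'c34'); crop('t41',140,130,390,240,3.2,'c35')
```

```text
t 62.35 tcp [0.3801 0.1777 0.2578] psi -87.12 tilt [-0.0007 -0.0008] F [ 0.2 -0.4  0.8] M [ 0.1  -0.05  0.06] w 0.004
```

View pics/c34.png

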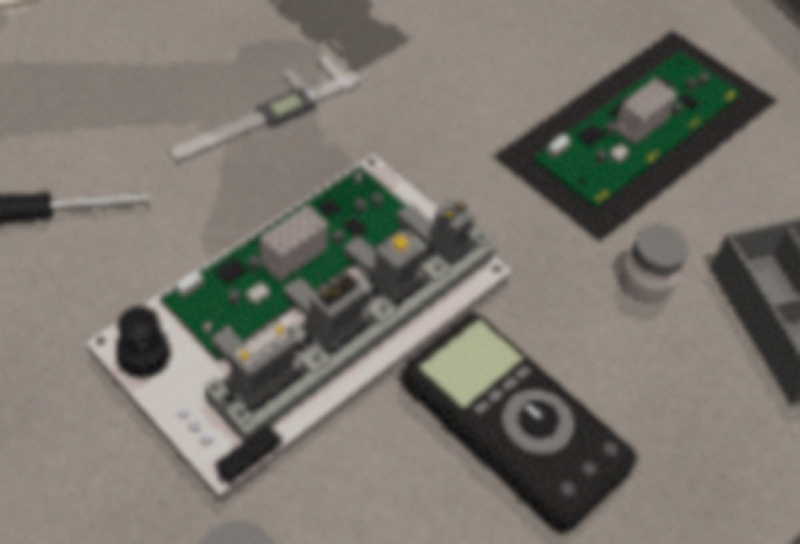

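View pics/c35.png

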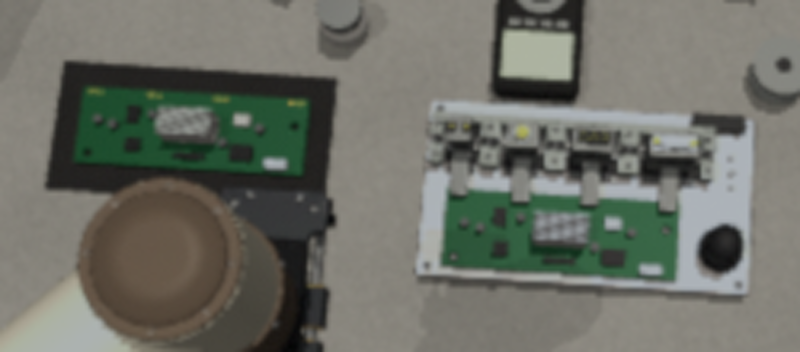

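View pics/w41.png

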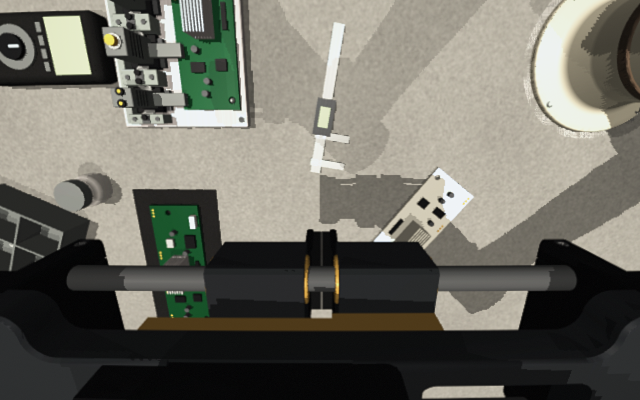

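```bash
python3 -c "
from station import r
print(r.finish_job())"
```

```text
the job is handed in; nothing more can be done
None
```

The changeover is done and handed in at about 62 s of the 208 s allowed.

- **Boards:** I set the finished board flat on the mat. In the last pictures it lies wholly on it, with black showing all round. The new board dropped straight over both pins as I lowered it, without needing to be slid about. I saw both pins through its holes after letting go. The right-hand one still showed after all the heads were in.
- **Probe heads:** All four were there, and I fitted a, b, c and d from left to right. I pushed each to the floor with 25–27 N. Each then held against an upward tug of 24–28 N and rose only about 2 mm, including the give in the arm.
- **Plunger:** I pressed it until it stopped moving at 62 mm, with the force up to 21 N, then let it up. The last pictures show it up, though I judged that by eye and did not measure it.

No check failed. My camera positions differed from where things really were by about 2–3 mm, for example at bay a. I corrected for that at each bay by comparing the foot with the bolt housing in the wrist view. I saw no head knocked aside and no slackened grip. I left the two orange look-alikes, the white board and everything else on the bench alone.

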